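# Load a tube into the V-groove drilling jig

### The job

Take the longer brass tube from the wooden rest, lay it in the open part of the drilling jig's V-groove, and slide it along the groove, under the bridge, until it is pressed snugly up against the rubber pad of the stop. Seat it gently, as the stop must not be rammed or shifted, and leave the tube lying there, up against the pad, disturbing neither the short tube nor the other things on the table.

Things in the scene. Friction and masses are not known exactly. Their poses are not given: they have to be found in the camera images.
- tube: the longer brass tube, 110 mm long, 24 mm outside diameter, thick-walled, 0.28 to 0.46 kg, lying level in one of the two troughs of the wooden rest. Origin on its axis at mid-length; x axis along the tube (both ends are alike, so it may lead with either end); it may be rolled about x
- stub: the short brass tube, 60 mm long, 24 mm diameter, lying in the other trough of the rest; leave it there. Origin on its axis at mid-length, x along it
- rest: flat wooden rest, 120 x 150 mm and 10 mm thick, fixed. Origin at the centre of its underside; its two troughs run along its x axis, 40 mm either side of its middle. Each trough is a pair of ridges 90 mm long, 4 mm high (tops 14 mm above the table), their inner edges 18 mm apart and outer edges 30 mm apart; a tube lies between them with its axis 22 mm above the table
- jig: aluminium V-block drilling jig, fixed. Origin below the groove, at table height; x along the groove towards the stop, z up. Block 280 mm long (x -130 to +150 mm), 48 mm wide, flat top 19.5 mm above the table, on a 6 mm thick board 75 mm wide that juts out 20 to 30 mm at the ends. 90-degree V-groove on its middle line, whole length, 9.5 mm deep, 19 mm wide at the top
- groove_axis (a point): point 27 mm above the jig's origin, axes like the jig's: the axis of a 24 mm tube lying in the groove runs through it along x. The groove is open above from x = -130 to +35 mm; the tube is laid there and slid in +x under the bridge. Friction resists sliding with about 1 to 4 N
- bridge (a point): top centre of the steel bridge across the groove, 58 mm above the table. It spans x = +35 to +65 mm of the jig; its passage is 34 mm wide and its ceiling 48 mm above the table, so a tube slides through freely; a bush on top reaches 66 mm
- stop: stop at the groove's end: steel block 16 mm long, up to 62 mm high, clamped with its front face 109 to 127 mm from the jig's origin; origin on that face at tube-axis height, x away from the tube. A screw carries a rubber pad (18 mm disc, 8 mm thick) whose face stands 10 to 24 mm before the origin, set anew each time and not measured: feel for it. The pad yields 1 mm in 7 N; 2 to 10 N is snug, over 15 N is ramming
- pot_a: paint pot, 34 mm across, 36 mm high, standing about 85 mm to the jig's +y side near the bridge; bystander
- dropper_b: dropper bottle, 26 mm across, 74 mm high, standing about 85 mm to the jig's -y side; bystander
- dropper_c: dropper bottle, 26 mm across, 74 mm high, towards the table's far side; bystander
- tin: open brass-coloured tin, 72 mm across, 85 mm high, towards the table's far side; bystander
- driver: screwdriver lying towards the table's far side; bystander
Things that resemble listed ones, but are neither listed nor needed, are in the scene too. What is shaped like the tube but pink or purple is not meant.

How it is judged:
On the way, in this order (a step that is already met when the one before it is completed fails the run):
1. the tube lies in the groove's open part, not yet at the stop (y of tube in the frame of groove_axis between -0.003 and 0.003 m and z of tube in the frame of groove_axis between -0.003 and 0.003 m and angle between the x axis of tube and the x axis of jig, either way round below 0.05 rad and distance between tube and stop above 0.09 m), for 0.1 s.
2. the tube, in the groove, is pressed on the stop with more than 1.5 N (y of tube in the frame of groove_axis between -0.003 and 0.003 m and z of tube in the frame of groove_axis between -0.003 and 0.003 m and angle between the x axis of tube and the x axis of jig, either way round below 0.05 rad and contact force between tube and stop above 1.5 N), for 0.15 s.
At the end, for the whole second after the job is handed in: the tube lies at rest in the groove (within 3 mm and 0.05 rad of its axis), its end at the stop's pad (gap under 2.5 mm, that is its middle under 61.5 mm from the centre of the 8 mm thick pad), the stop still where it was set (3 mm), the short tube still in its trough (15 mm) (y of tube in the frame of groove_axis between -0.003 and 0.003 m and z of tube in the frame of groove_axis between -0.003 and 0.003 m and angle between the x axis of tube and the x axis of jig, either way round below 0.05 rad and distance between tube and pad_c0 below 0.0615 m and linear speed of tube below 0.01 m/s and distance of stop from where it was at the start of the episode below 0.003 m and distance of stub from where it was at the start of the episode below 0.015 m); the robot touches nothing.
It fails at once if the tube presses the stop with more than 15 N (contact force between tube and stop above 15 N).
It fails at once if the short tube or a bystander is moved by more than 20 mm (distance of any of pot_a, dropper_b, dropper_c, tin, driver, stub from where it was at the start of the episode above 0.02 m).
It also fails if it takes over 70 s, if anything falls off the work surface, if the arm or the gripper's body presses on something with over 40 N, if the wrist force passes 120 N, or if a joint passes its speed limit or range.

### The arm

A 6-joint arm with a two-finger parallel gripper is mounted at the origin on the work surface. World frame = base frame: x ahead of the robot, y to its left, z up, the work surface at z = 0. Lengths are in m, angles in rad, forces in N, time in s.
With the tool pointing down it reaches from about 0.425 to 0.925 m from the base axis. Payload 12.5 kg.
Tool frame: the origin (TCP) lies at the very end of the fingers, on their centre line; the grasp point (between the pads) lies 19 mm behind it; z points along the fingers, y is the direction in which the jaws open and shut (so a half turn about z gives the same grasp; the last joint's range is limited). The gripper opens to 85 mm and grips with 20 to 120 N. Pads are 22 mm wide; open, the fingers measure 114 mm over their backs; the gripper's body (76 mm by 85 mm) begins 54 mm behind the grasp point. The pads swing forward as they close: fully open they stand 13 mm farther back than shut.
Start: joints at [-1.407, 0.491, 1.559, -0, 1.092, -0.106], TCP at [0.167, -0.602, 0.231] pointing down, gripper open.
Joint ranges: [-3.1, 3.1], [-0.84, 2.19], [0.05, 2.79], [-1.13, 4.28], [0.06, 2.93], [-2.69, 2.69]. Speed limits (rad/s): [2.22, 2.22, 2.79, 3.14, 3.14, 3.14].

### API

Orientations are given as a rotation vector (axis times angle).
In Python, from station import ctrl gives the robot as it stands. The module is installed in compiled form; this text tells all that it offers.
- The arm moves only by the tool servo_tool, never from a script. Its argument "rows" is a list of rows, each an object of numbers: "x", "y", "z": the shift along the world's x, y, z in m; "wx", "wy", "wz": the turn, a rotation vector about the world's x, y, z in degrees; "gripper": the finger opening in m, from 0 to 0.0854. A call has 1 to 8 rows; each row is the pose to reach, as a shift and turn from the pose commanded when the call began; what a row does not reach only later rows make up. A row lasts 1/10 s, in which the tool goes at most 50 mm and 8.59 degrees, less where a joint would pass 70% of its speed; a pose out of reach is approached as far as the arm can. A call with a gripper value outside its range is refused whole. The fingers move at their own pace and stop on an object; "force" is the grip in N (left out, the last holds). Time passes only in rows, so rows that repeat a pose let the fingers close. It gives the time, the measured TCP pose, the force and the opening at its end, in the units of the state.
- ctrl.sense(): the state, without advancing time (a new reading comes with each control period).
- ctrl.camera(name): name is "scene" or "side" or "wrist"; returns a dict with "image" (420x560x3 uint8, red, green, blue), "camera_matrix" (3x3 intrinsics, pixels), "D" ([k1, k2, p1, p2, k3] as OpenCV has them; the pictures are not rectified), "cam_to_world" (4x4, takes a point from camera to world coordinates); the wrist camera has in their place "hand_eye" (4x4, takes a point from camera to tool coordinates, whose origin is the TCP and whose axes are the flange's). Camera axes: x right, y down, z forward; pixel columns grow to the right and rows downward; lengths in m; the calibration is good to about 2 mm. A picture is of the moment at which its call begins: read the wrist's pose just before it. There is no depth.
- ctrl.sign_off(): hands the job in, once; it reports no verdict.
The state is a dict: "t": time; "qpos": joint angles; "dq": joint speeds; "effort": joint torques, N m; "tcp_pos": TCP position; "orientation": TCP orientation; "wrist_force": force on the tool from outside, world axes, zero at the start; "wrist_torque": the same for the moment, N m; "gripper_width": finger opening in m.
Only numpy, scipy, OpenCV 4.12 (cv2) and the standard library are available. Lean on these libraries where they do the work, as an engineer would, in place of code of your own. Each camera call takes 0.05 s, during which the arm holds its last target.

## Working session

There is one attempt and no reset: what is moved stays moved. The work goes in short steps, Python scripts to look and compute and a tool call to move; the robot and the scene stay as the last step left them, time stands still between calls to the robot, and variables do not carry over. Pictures are saved under pics/ and viewed, and the job is handed in when it is done.

Besides the shell and the picture viewer there is one more tool, called after "Request:" as a command line: name --argument value ..., lists and objects as JSON in quotes. servo_tool: Moves the arm, as the interface text tells. Its arguments: {"type":"object","properties":{"rows":{"type":"array","items":{"type":"object","properties":{"x":{"type":"number"},"y":{"type":"number"},"z":{"type":"number"},"wx":{"type":"number"},"wy":{"type":"number"},"wz":{"type":"number"},"gripper":{"type":"number"}}}},"force":{"type":"number"}},"required":["rows"]}

```bash
mkdir -p pics; python3 - <<'E'
from station import ctrl
import cv2,numpy as np,pickle
s=ctrl.sense();print({k:np.round(v,3) for k,v in s.items()})
for n in("scene","side","wrist"):
    c=ctrl.camera(n);pickle.dump((s,c),open(f"pics/{n}0.pkl","wb"))
    cv2.imwrite(f"pics/{n}0.png",c["image"][:,:,::-1])
    print(n,{k:np.round(v,3).tolist() for k,v in c.items() if k!="image"})
E
```

```text
{'t': np.float64(0.0), 'qpos': array([-1.407,  0.492,  1.559, -0.   ,  1.092, -0.106]), 'dq': array([ 0.001, -0.001, -0.002,  0.   , -0.   , -0.001]), 'effort': array([ 0.0000e+00, -6.1845e+01, -2.6159e+01, -0.0000e+00,  4.0000e-03,
        0.0000e+00]), 'tcp_pos': array([ 0.167, -0.602,  0.231]), 'orientation': array([-3.112, -0.422,  0.   ]), 'wrist_force': array([-0.1  ,  0.166,  0.188]), 'wrist_torque': array([ 0.004, -0.001, -0.023]), 'gripper_width': np.float64(0.085)}
scene {'camera_matrix': [[432.436, 0.0, 277.836], [0.0, 432.436, 207.145], [0.0, 0.0, 1.0]], 'D': [-0.106, 0.0, 0.0, 0.0, 0.0], 'cam_to_world': [[-0.586, 0.469, -0.661, 1.1], [0.81, 0.353, -0.468, 0.329], [0.014, -0.809, -0.587, 0.568], [0.0, 0.0, 0.0, 1.0]]}
side {'camera_matrix': [[402.659, 0.0, 274.066], [0.0, 402.659, 206.44], [0.0, 0.0, 1.0]], 'D': [0.033, 0.0, 0.0, 0.0, 0.0], 'cam_to_world': [[0.936, -0.269, 0.228, 0.305], [-0.353, -0.728, 0.589, -0.65], [0.007, -0.631, -0.776, 0.857], [0.0, 0.0, 0.0, 1.0]]}
wrist {'camera_matrix': [[305.916, 0.0, 276.237], [0.0, 305.916, 209.7], [0.0, 0.0, 1.0]], 'D': [-0.065, 0.0, 0.0, 0.0, 0.0], 'hand_eye': [[0.0, -0.95, -0.313, 0.08], [1.0, 0.001, -0.001, -0.0], [0.001, -0.313, 0.95, -0.142], [0.0, 0.0, 0.0, 1.0]]}
```

View pics/scene0.png

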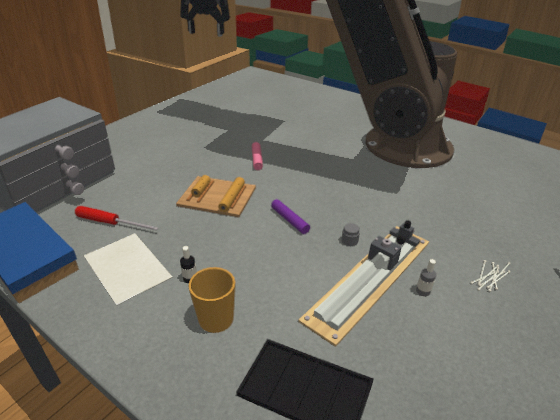

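View pics/side0.png

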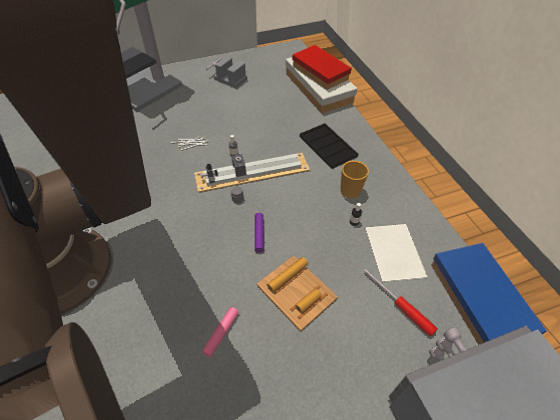

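View pics/wrist0.png

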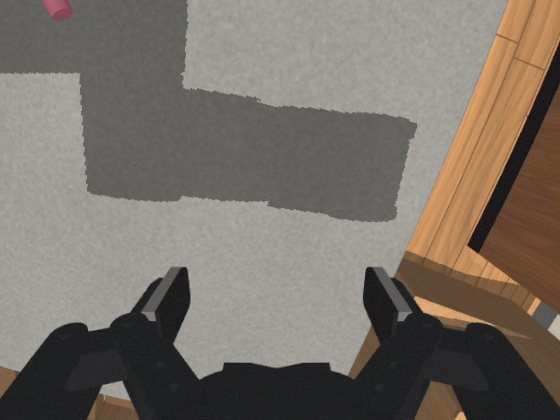

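The scene view shows the rest at (217,195) with the tube at (232,193) and the stub at (201,185). The jig runs from (330,325) to (415,235), with the stop at the robot end. I'll enlarge these areas next.

```bash
cat > h.py <<'E'
import cv2,numpy as np,pickle
def T_of(c,s=None):
    if "cam_to_world" in c: return np.array(c["cam_to_world"])
    T=np.eye(4);T[:3,:3]=cv2.Rodrigues(np.array(s["orientation"],float))[0];T[:3,3]=s["tcp_pos"]
    return T@np.array(c["hand_eye"])
def pix(c,uv,z,s=None):
    T=T_of(c,s);uv=np.array(uv,float).reshape(-1,1,2)
    p=cv2.undistortPoints(uv,np.array(c["camera_matrix"]),np.array(c["D"])).reshape(-1,2)
    d=np.c_[p,np.ones(len(p))]@T[:3,:3].T;o=T[:3,3]
    z=np.broadcast_to(z,len(p))
    return o+d*((z-o[2])/d[:,2])[:,None]
def proj(c,P,s=None):
    T=np.linalg.inv(T_of(c,s));
    return cv2.projectPoints(np.array(P,float).reshape(-1,3),cv2.Rodrigues(T[:3,:3])[0],T[:3,3],np.array(c["camera_matrix"]),np.array(c["D"]))[0].reshape(-1,2)
def crop(c,x0,y0,w,h,k,name):
    im=c["image"][y0:y0+h,x0:x0+w,::-1];cv2.imwrite(name,cv2.resize(im,None,fx=k,fy=k,interpolation=cv2.INTER_CUBIC))
def load(n): return pickle.load(open(f"pics/{n}.pkl","rb"))
E
python3 - <<'E'
from h import *
_,c=load("scene0");_,d=load("side0")
crop(c,290,210,160,135,4.4,"pics/sj.png");crop(c,170,165,95,60,8,"pics/sr.png")
crop(d,185,125,140,75,5.5,"pics/dj.png");crop(d,245,245,100,90,6,"pics/dr.png")
E
```

```text
(no output)
```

View pics/sj.png

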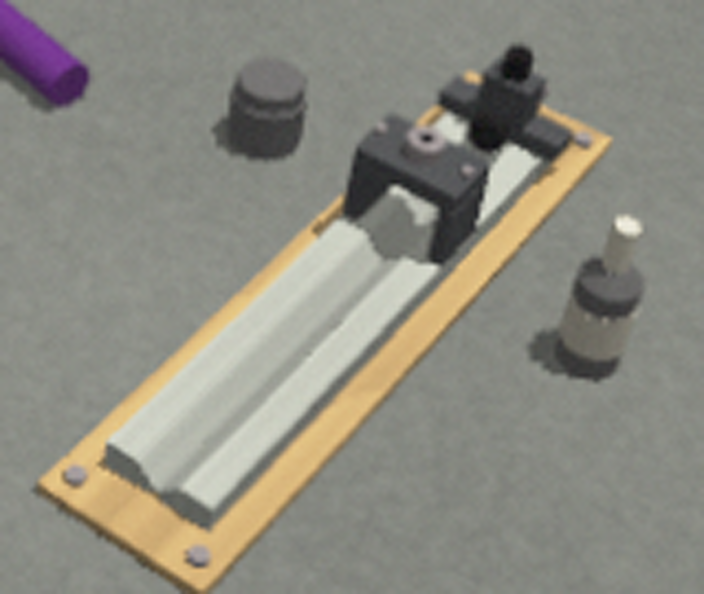

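View pics/sr.png

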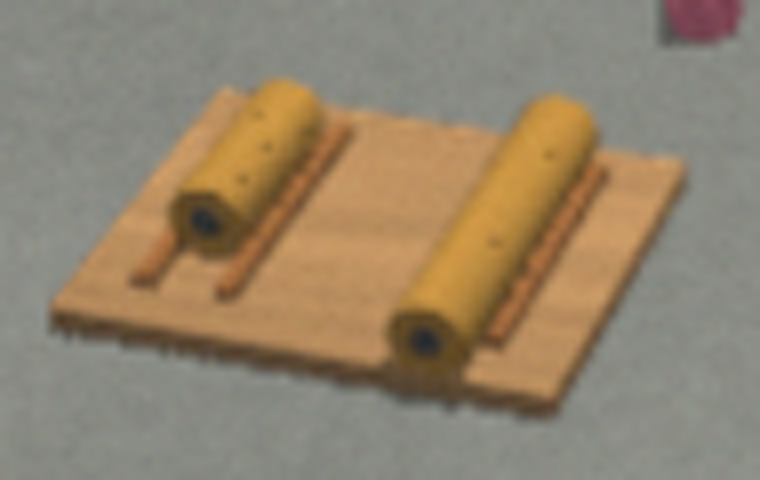

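View pics/dj.png

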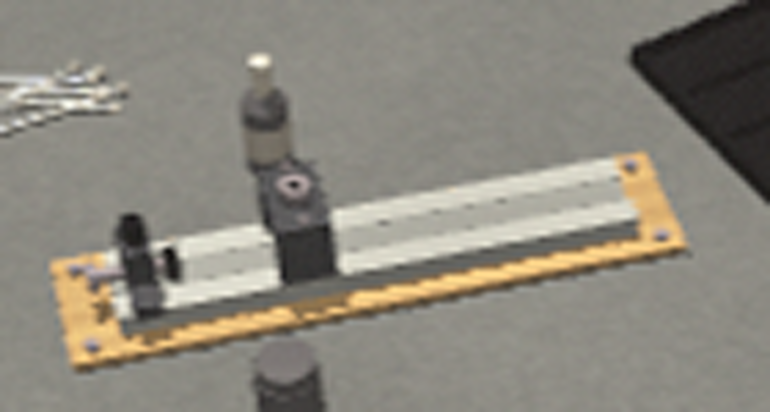

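View pics/dr.png

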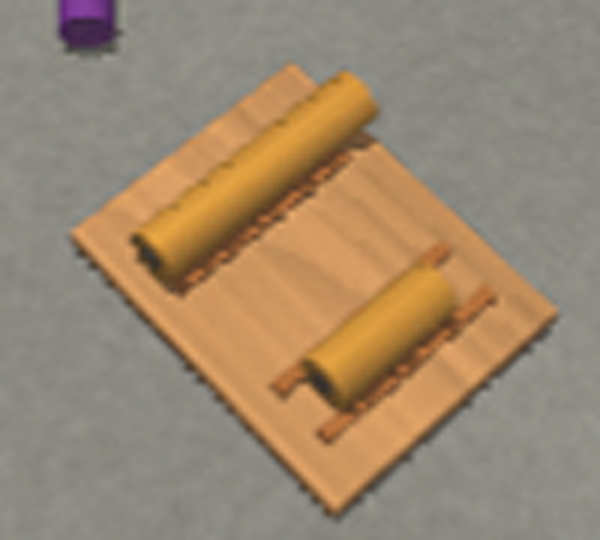

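```bash
python3 - <<'E'
from h import *
_,c=load("scene0");_,d=load("side0")
np.set_printoptions(precision=4,suppress=True)
S=lambda p:np.array(p)/4.4+[290,210]
D=lambda p:np.array(p)/5.5+[185,125]
SR=lambda p:np.array(p)/8+[170,165]
DR=lambda p:np.array(p)/6+[245,245]
a=pix(c,S([(38,487),(203,590),(612,140)]),.006);b=pix(d,D([(50,262),(78,365),(688,243),(648,152)]),.006)
print("board",a,b,sep="\n")
print("blocktop scene",pix(c,S([(106,445),(212,512)]),.0195),"side",pix(d,D([(617,158),(638,212)]),.0195))
r=pix(c,SR([(50,308),(228,88),(688,162),(555,402)]),.01);q=pix(d,DR([(72,235),(295,65),(557,313),(335,508)]),.01)
print("rest",r,q,r.mean(0),q.mean(0),sep="\n")
print("bush",pix(c,S([(428,137)]),.066),pix(d,D([(294,184)]),.066))
print("tube near end",pix(c,SR([(425,340)]),.022),"stub",pix(c,SR([(206,222)]),.022))
print("tube far/near end side",pix(d,DR([(153,258),(362,98)]),.022))
print("stop top",pix(c,S([(517,62)]),.062),pix(d,D([(131,225)]),.062))
E
```

```text
board
[[0.7037 0.0941 0.006 ]
 [0.7078 0.1672 0.006 ]
 [0.3803 0.198  0.006 ]]
[[0.3808 0.1959 0.006 ]
 [0.377  0.1199 0.006 ]
 [0.7041 0.0919 0.006 ]
 [0.7118 0.1641 0.006 ]]
blocktop scene [[0.6819 0.1092 0.0195]
 [0.6858 0.1567 0.0195]] side [[0.6876 0.1527 0.0195]
 [0.682  0.1105 0.0195]]
rest
[[ 0.5968 -0.304   0.01  ]
 [ 0.4836 -0.3458  0.01  ]
 [ 0.4318 -0.208   0.01  ]
 [ 0.5456 -0.1637  0.01  ]]
[[ 0.4333 -0.2125  0.01  ]
 [ 0.5445 -0.171   0.01  ]
 [ 0.5959 -0.3081  0.01  ]
 [ 0.4865 -0.3491  0.01  ]]
[ 0.5145 -0.2553  0.01  ]
[ 0.515  -0.2602  0.01  ]
bush [[0.5013 0.1487 0.066 ]] [[0.5045 0.1473 0.066 ]]
tube near end [[ 0.5573 -0.1987  0.022 ]] stub [[ 0.5521 -0.2859  0.022 ]]
tube far/near end side [[ 0.4572 -0.2387  0.022 ]
 [ 0.5604 -0.2014  0.022 ]]
stop top [[0.426 0.158 0.062]] [[0.4199 0.1514 0.062 ]]
```

The two cameras agree to about 4 mm. The tube is centred near (0.508, -0.219) with its axis at about 20°, and the jig's yaw is about 175°. I'll move above the tube and measure again with the wrist camera.

Request:
servo_tool --rows '[{"x": 0.035,"y": 0.038,"wz": 0.6},{"x": 0.07,"y": 0.077,"wz": 1.2},{"x": 0.105,"y": 0.115,"wz": 1.8},{"x": 0.14,"y": 0.154,"wz": 2.4},{"x": 0.17,"y": 0.192,"wz": 3},{"x": 0.205,"y": 0.23,"wz": 3.6},{"x": 0.24,"y": 0.268,"wz": 4.2},{"x": 0.275,"y": 0.307,"wz": 4.6}]'

```text
invalid input at $.rows[0]: expected keys x, y, z, wx, wy, wz, gripper
```

Request:
servo_tool --rows '[{"x": 0.033,"y": 0.038,"z": -0.01},{"x": 0.066,"y": 0.076,"z": -0.03},{"x": 0.066,"y": 0.076,"z": -0.03,"gripper": 0.05},{"x": 0.066,"y": 0.076,"z": -0.03},{"x": 0.066,"y": 0.076,"z": -0.03}]'

```text
invalid input at $.rows[0]: expected keys x, y, z, wx, wy, wz, gripper
```

```bash
cat > snap.py <<'E'
import sys
from station import ctrl
import cv2,numpy as np,pickle
n,cam=sys.argv[1],sys.argv[2]
s=ctrl.sense();c=ctrl.camera(cam);pickle.dump((s,c),open(f"pics/{n}.pkl","wb"));cv2.imwrite(f"pics/{n}.png",c["image"][:,:,::-1])
print({k:np.round(s[k],4) for k in("t","tcp_pos","orientation","wrist_force","gripper_width")})
E
python3 snap.py w1 wrist
```

```text
{'t': np.float64(0.15), 'tcp_pos': array([ 0.1666, -0.6022,  0.2309]), 'orientation': array([-3.1122, -0.4224,  0.    ]), 'wrist_force': array([ 0.4271, -0.2919, -0.5034]), 'gripper_width': np.float64(0.0852)}
```

View pics/w1.png

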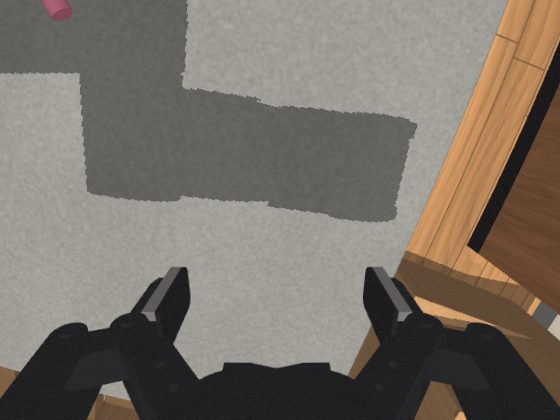

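The move calls were refused because every row needs all the keys, so the view is unchanged. I'll resend them in full.

Request:
servo_tool --rows '[{"x": 0.035,"y": 0.038,"z": 0,"wx": 0,"wy": 0,"wz": 0.6,"gripper": 0.05},{"x": 0.07,"y": 0.077,"z": 0,"wx": 0,"wy": 0,"wz": 1.2,"gripper": 0.05},{"x": 0.105,"y": 0.115,"z": 0,"wx": 0,"wy": 0,"wz": 1.8,"gripper": 0.05},{"x": 0.14,"y": 0.154,"z": 0,"wx": 0,"wy": 0,"wz": 2.4,"gripper": 0.05},{"x": 0.17,"y": 0.192,"z": 0,"wx": 0,"wy": 0,"wz": 3,"gripper": 0.05},{"x": 0.205,"y": 0.23,"z": 0,"wx": 0,"wy": 0,"wz": 3.6,"gripper": 0.05},{"x": 0.24,"y": 0.268,"z": 0,"wx": 0,"wy": 0,"wz": 4.2,"gripper": 0.05},{"x": 0.275,"y": 0.307,"z": 0,"wx": 0,"wy": 0,"wz": 4.6,"gripper": 0.05}]'

```text
t: 1.0
tcp_pos: [0.4345, -0.3028, 0.2314]
orientation: [3.093, 0.547, 0.0]
wrist_force: [0.9, -1.1, 0.1]
gripper_width: 0.0499
```

Request:
servo_tool --rows '[{"x": 0.033,"y": 0.038,"z": -0.01,"wx": 0,"wy": 0,"wz": 0,"gripper": 0.05},{"x": 0.066,"y": 0.076,"z": -0.03,"wx": 0,"wy": 0,"wz": 0,"gripper": 0.05},{"x": 0.066,"y": 0.076,"z": -0.03,"wx": 0,"wy": 0,"wz": 0,"gripper": 0.05},{"x": 0.066,"y": 0.076,"z": -0.03,"wx": 0,"wy": 0,"wz": 0,"gripper": 0.05},{"x": 0.066,"y": 0.076,"z": -0.03,"wx": 0,"wy": 0,"wz": 0,"gripper": 0.05}]'

```text
t: 1.5
tcp_pos: [0.4991, -0.2292, 0.2016]
orientation: [3.093, 0.547, 0.0]
wrist_force: [-0.6, 0.3, 0.3]
gripper_width: 0.0498
```

```bash
python3 snap.py w2 wrist
```

```text
{'t': np.float64(1.5), 'tcp_pos': array([ 0.4991, -0.2292,  0.2016]), 'orientation': array([3.0933e+00, 5.4660e-01, 1.0000e-04]), 'wrist_force': array([-0.6013,  0.3172,  0.322 ]), 'gripper_width': np.float64(0.0498)}
```

View pics/w2.png

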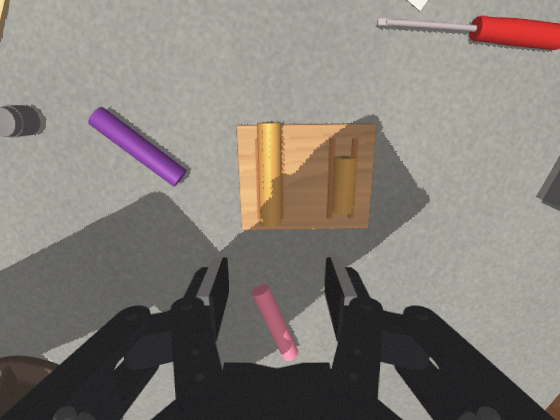

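The wrist view shows the tube from about (269,123) to (271,226), nearly vertical in the image, and the stub at (343,186). I'll enlarge it to read the ends.

```bash
python3 - <<'E'
from h import *
s,c=load("w2")
crop(c,225,110,160,130,4.6,"pics/w2c.png")
E
```

```text
(no output)
```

View pics/w2c.png

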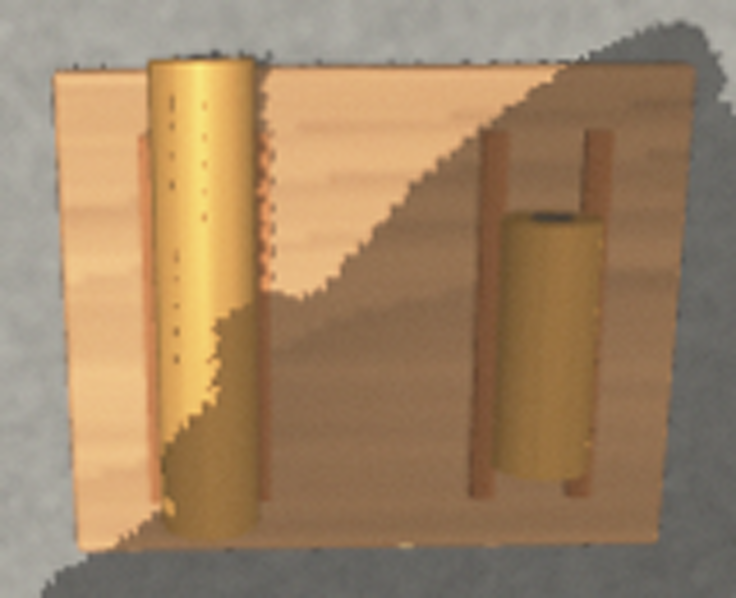

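```bash
cat > fit.py <<'E'
from h import *
from scipy.optimize import least_squares
def cyl(cx,cy,yaw,z,L=.11,r=.012):
    a=np.linspace(0,2*np.pi,72,endpoint=False);e=[]
    for t in(-L/2,L/2):
        e.append(np.c_[np.full(72,t),r*np.cos(a),r*np.sin(a)])
    P=np.vstack(e);R=np.array([[np.cos(yaw),-np.sin(yaw),0],[np.sin(yaw),np.cos(yaw),0],[0,0,1]])
    return P@R.T+[cx,cy,z]
def fit(c,s,pts,x0,z):
    pts=np.array(pts,np.float32)
    def f(x):
        h=cv2.convexHull(proj(c,cyl(*x[:2],x[2],z),s).astype(np.float32))
        return [cv2.pointPolygonTest(h,(float(p[0]),float(p[1])),True) for p in pts]
    r=least_squares(f,x0,diff_step=1e-3,x_scale=[.01,.01,.1]);return r.x,np.array(r.fun)
E
python3 - <<'E'
from fit import *
np.set_printoptions(precision=4,suppress=True)
s,c=load("w2")
W=lambda p:np.array(p)/4.6+[225,110]
pts=W([(148,75),(152,200),(156,320),(163,500),(254,75),(256,200),(258,320),(260,500),(170,56),(205,55),(240,56),(190,539),(212,541),(235,539)])
print(*fit(c,s,pts,[.508,-.219,.35],.022))
_,d=load("scene0");SR=lambda p:np.array(p)/8+[170,165]
print(*fit(d,None,SR([(535,105),(555,97),(580,100),(597,125),(400,310),(470,150),(470,345),(540,225),(430,378),(400,355)]),[.508,-.219,.35],.022))
_,d=load("side0");SR=lambda p:np.array(p)/6+[245,245]
print(*fit(d,None,SR([(135,240),(345,72),(240,157),(375,110),(365,90),(180,280),(280,197),(150,275)]),[.508,-.219,.35],.022))
# rest corners wrist
print(pix(c,W([(55,72),(693,66),(660,541),(80,549)]),.01,s))
E
```

```text
[ 0.5082 -0.2182  0.3681] [0.2671 0.1634 0.0987 0.2187 0.2622 0.196  0.115  0.211  0.0225 0.0418
 0.2685 0.2594 0.1238 0.0053]
[ 0.506  -0.2192  0.3857] [ 1.4671  0.5655 -0.5771 -0.7426  0.8501 -2.1518  0.5555  0.4067 -0.2956
  0.5714]
[ 0.5071 -0.2205  0.3856] [ 0.265  -0.1338  0.6589  0.2021  0.1093  0.4268  0.3007  0.1633]
[[ 0.5444 -0.168   0.01  ]
 [ 0.5966 -0.3055  0.01  ]
 [ 0.4872 -0.3486  0.01  ]
 [ 0.4344 -0.2101  0.01  ]]
```

The wrist fit puts the tube at (0.5082, -0.2182) with yaw 20.9°, and the scene and side fits agree within 2.3 mm. I'll descend to it.

Request:
servo_tool --rows '[{"x": 0.009,"y": 0.011,"z": -0.04,"wx": 0,"wy": 0,"wz": 0.9,"gripper": 0.05},{"x": 0.009,"y": 0.011,"z": -0.08,"wx": 0,"wy": 0,"wz": 0.9,"gripper": 0.05},{"x": 0.009,"y": 0.011,"z": -0.12,"wx": 0,"wy": 0,"wz": 0.9,"gripper": 0.05},{"x": 0.009,"y": 0.011,"z": -0.15,"wx": 0,"wy": 0,"wz": 0.9,"gripper": 0.05},{"x": 0.009,"y": 0.011,"z": -0.165,"wx": 0,"wy": 0,"wz": 0.9,"gripper": 0.05},{"x": 0.009,"y": 0.011,"z": -0.175,"wx": 0,"wy": 0,"wz": 0.9,"gripper": 0.05},{"x": 0.009,"y": 0.011,"z": -0.18,"wx": 0,"wy": 0,"wz": 0.9,"gripper": 0.05},{"x": 0.009,"y": 0.011,"z": -0.18,"wx": 0,"wy": 0,"wz": 0.9,"gripper": 0.05}]'

```text
t: 2.35
tcp_pos: [0.5083, -0.2182, 0.0216]
orientation: [3.089, 0.57, 0.0]
wrist_force: [-0.0, -0.1, 0.7]
gripper_width: 0.05
```

```bash
python3 snap.py w3 wrist
```

```text
{'t': np.float64(2.35), 'tcp_pos': array([ 0.5083, -0.2182,  0.0216]), 'orientation': array([3.0891e+00, 5.6990e-01, 5.0000e-04]), 'wrist_force': array([-0.0053, -0.1328,  0.68  ]), 'gripper_width': np.float64(0.05)}
```

View pics/w3.png

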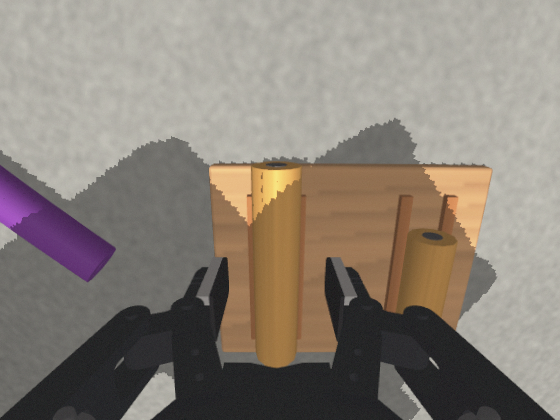

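The fingers straddle the tube evenly, with gaps either side of column 277. I'll lower a little and grip.

Request:
servo_tool --force 70 --rows '[{"x": 0,"y": 0,"z": -0.005,"wx": 0,"wy": 0,"wz": 0,"gripper": 0.034},{"x": 0,"y": 0,"z": -0.005,"wx": 0,"wy": 0,"wz": 0,"gripper": 0.028},{"x": 0,"y": 0,"z": -0.005,"wx": 0,"wy": 0,"wz": 0,"gripper": 0.028}]'

```text
t: 2.7
tcp_pos: [0.5085, -0.2175, 0.0166]
orientation: [3.089, 0.571, 0.001]
wrist_force: [0.5, 0.9, 0.0]
gripper_width: 0.028
```

Request:
servo_tool --force 70 --rows '[{"x": 0,"y": 0,"z": 0,"wx": 0,"wy": 0,"wz": 0,"gripper": 0.02},{"x": 0,"y": 0,"z": 0,"wx": 0,"wy": 0,"wz": 0,"gripper": 0.015},{"x": 0,"y": 0,"z": 0,"wx": 0,"wy": 0,"wz": 0,"gripper": 0.01},{"x": 0,"y": 0,"z": 0,"wx": 0,"wy": 0,"wz": 0,"gripper": 0.01},{"x": 0,"y": 0,"z": 0,"wx": 0,"wy": 0,"wz": 0,"gripper": 0.01}]'

```text
t: 3.2
tcp_pos: [0.5085, -0.2174, 0.017]
orientation: [3.089, 0.572, 0.001]
wrist_force: [-0.7, 1.3, 5.7]
gripper_width: 0.0214
```

The width reads 21.4 mm with an upward force of 5.7 N. That suggests the tips may be pinching above the tube's axis, so I'll look.

```bash
python3 snap.py w4 wrist; python3 snap.py d4 side;python3 snap.py s4 scene; python3 - <<'E'
from h import *
s,c=load("s4");crop(c,150,110,140,110,5,"pics/s4c.png")
s,c=load("w4");crop(c,190,150,170,220,2.7,"pics/w4c.png")
E
```

```text
{'t': np.float64(3.2), 'tcp_pos': array([ 0.5085, -0.2174,  0.017 ]), 'orientation': array([3.0888e+00, 5.7150e-01, 7.0000e-04]), 'wrist_force': array([-0.6717,  1.2961,  5.6789]), 'gripper_width': np.float64(0.0214)}
{'t': np.float64(3.25), 'tcp_pos': array([ 0.5085, -0.2174,  0.017 ]), 'orientation': array([3.0888e+00, 5.7140e-01, 7.0000e-04]), 'wrist_force': array([-0.9596,  0.5123,  6.0894]), 'gripper_width': np.float64(0.0214)}
{'t': np.float64(3.3), 'tcp_pos': array([ 0.5085, -0.2174,  0.017 ]), 'orientation': array([3.0888e+00, 5.7150e-01, 7.0000e-04]), 'wrist_force': array([-1.7927,  0.384 ,  6.2248]), 'gripper_width': np.float64(0.0213)}
```

View pics/s4c.png

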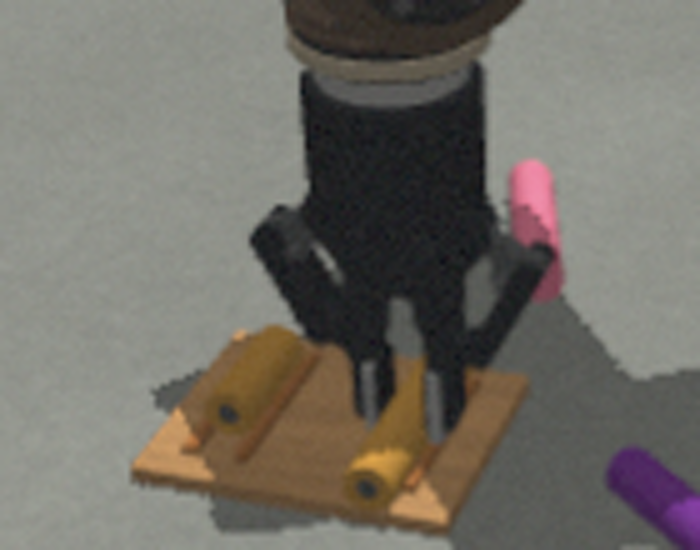

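View pics/w4c.png

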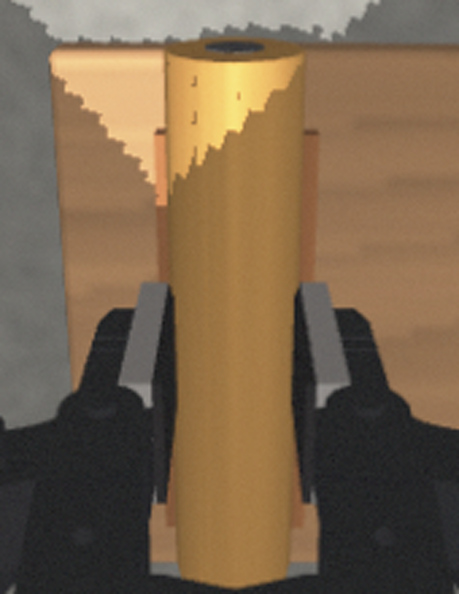

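The pads sit against both sides of the tube. I'll lift a few millimetres and check for slip.

Request:
servo_tool --rows '[{"x": 0,"y": 0,"z": 0.004,"wx": 0,"wy": 0,"wz": 0,"gripper": 0.01},{"x": 0,"y": 0,"z": 0.008,"wx": 0,"wy": 0,"wz": 0,"gripper": 0.01},{"x": 0,"y": 0,"z": 0.012,"wx": 0,"wy": 0,"wz": 0,"gripper": 0.01},{"x": 0,"y": 0,"z": 0.012,"wx": 0,"wy": 0,"wz": 0,"gripper": 0.01}]'

```text
t: 3.75
tcp_pos: [0.5086, -0.2176, 0.0289]
orientation: [3.089, 0.571, 0.001]
wrist_force: [0.0, -0.8, -2.6]
gripper_width: 0.0212
```

```bash
python3 snap.py w5 wrist; python3 snap.py s5 scene; python3 - <<'E'
from h import *
s,c=load("s5");crop(c,150,110,140,110,5,"pics/s5c.png")
s,c=load("w5");crop(c,190,150,170,220,2.7,"pics/w5c.png")
E
```

```text
{'t': np.float64(3.75), 'tcp_pos': array([ 0.5086, -0.2176,  0.0289]), 'orientation': array([3.0886e+00, 5.7140e-01, 9.0000e-04]), 'wrist_force': array([ 0.0069, -0.8431, -2.6296]), 'gripper_width': np.float64(0.0212)}
{'t': np.float64(3.8), 'tcp_pos': array([ 0.5085, -0.2176,  0.0286]), 'orientation': array([3.0887e+00, 5.7140e-01, 7.0000e-04]), 'wrist_force': array([-1.0359, -0.1543, -2.9467]), 'gripper_width': np.float64(0.0212)}
```

View pics/s5c.png

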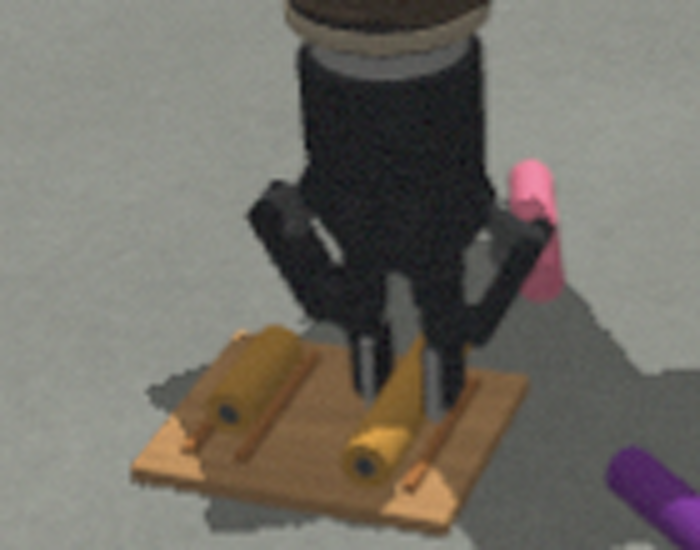

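View pics/w5c.png

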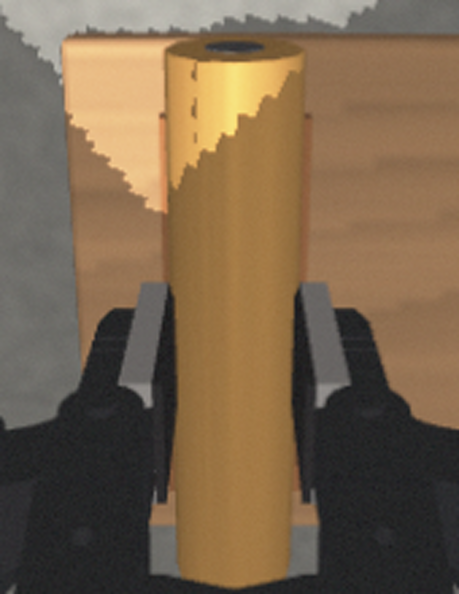

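The tube lifted cleanly and level, with a load of about 2.8 N and its axis about 5 mm above the TCP. I'll carry it above the jig, rotating it to the groove.

Request:
servo_tool --rows '[{"x": 0,"y": 0,"z": 0.04,"wx": 0,"wy": 0,"wz": 0,"gripper": 0.01},{"x": 0,"y": 0,"z": 0.08,"wx": 0,"wy": 0,"wz": 0,"gripper": 0.01},{"x": 0,"y": 0.01,"z": 0.12,"wx": 0,"wy": 0,"wz": 0,"gripper": 0.01},{"x": 0.015,"y": 0.045,"z": 0.14,"wx": 0,"wy": 0,"wz": -4,"gripper": 0.01},{"x": 0.03,"y": 0.085,"z": 0.14,"wx": 0,"wy": 0,"wz": -8,"gripper": 0.01},{"x": 0.045,"y": 0.125,"z": 0.14,"wx": 0,"wy": 0,"wz": -12,"gripper": 0.01},{"x": 0.06,"y": 0.165,"z": 0.14,"wx": 0,"wy": 0,"wz": -16,"gripper": 0.01},{"x": 0.075,"y": 0.2,"z": 0.14,"wx": 0,"wy": 0,"wz": -20,"gripper": 0.01}]'

```text
t: 4.65
tcp_pos: [0.5836, -0.0155, 0.1682]
orientation: [-3.141, -0.022, 0.001]
wrist_force: [0.4, 0.3, -3.0]
gripper_width: 0.0216
```

Request:
servo_tool --rows '[{"x": 0.015,"y": 0.04,"z": 0,"wx": 0,"wy": 0,"wz": -3,"gripper": 0.01},{"x": 0.035,"y": 0.08,"z": 0,"wx": 0,"wy": 0,"wz": -6,"gripper": 0.01},{"x": 0.055,"y": 0.12,"z": 0,"wx": 0,"wy": 0,"wz": -6,"gripper": 0.01},{"x": 0.077,"y": 0.155,"z": 0,"wx": 0,"wy": 0,"wz": -6,"gripper": 0.01},{"x": 0.077,"y": 0.155,"z": 0,"wx": 0,"wy": 0,"wz": -6,"gripper": 0.01},{"x": 0.077,"y": 0.155,"z": 0,"wx": 0,"wy": 0,"wz": -6,"gripper": 0.01}]'

```text
t: 5.25
tcp_pos: [0.6601, 0.1383, 0.1674]
orientation: [3.138, -0.136, -0.002]
wrist_force: [0.1, 0.3, -3.4]
gripper_width: 0.0215
```

```bash
python3 snap.py w6 wrist
```

```text
{'t': np.float64(5.25), 'tcp_pos': array([0.6601, 0.1383, 0.1674]), 'orientation': array([ 3.1382e+00, -1.3560e-01, -2.3000e-03]), 'wrist_force': array([ 0.0856,  0.2605, -3.3671]), 'gripper_width': np.float64(0.0215)}
```

View pics/w6.png

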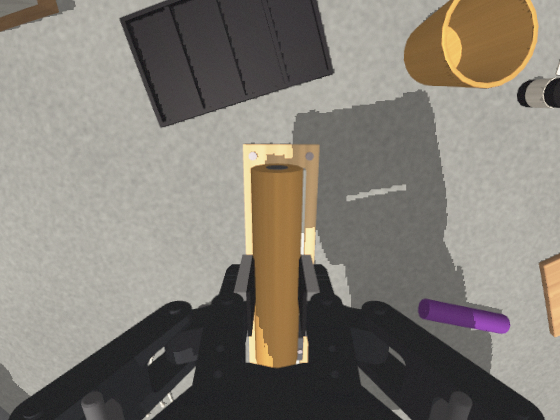

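The held tube covers the groove from above. I'll shift sideways for a clear view of the jig.

Request:
servo_tool --rows '[{"x": 0,"y": -0.04,"z": 0,"wx": 0,"wy": 0,"wz": 0,"gripper": 0.01},{"x": 0,"y": -0.09,"z": 0,"wx": 0,"wy": 0,"wz": 0,"gripper": 0.01},{"x": 0,"y": -0.09,"z": 0,"wx": 0,"wy": 0,"wz": 0,"gripper": 0.01},{"x": 0,"y": -0.09,"z": 0,"wx": 0,"wy": 0,"wz": 0,"gripper": 0.01}]'

```text
t: 5.7
tcp_pos: [0.66, 0.0452, 0.1685]
orientation: [3.138, -0.144, -0.0]
wrist_force: [-0.0, 0.3, -3.3]
gripper_width: 0.0213
```

```bash
python3 snap.py w7 wrist
```

```text
{'t': np.float64(5.7), 'tcp_pos': array([0.66  , 0.0452, 0.1685]), 'orientation': array([ 3.1383e+00, -1.4390e-01, -4.0000e-04]), 'wrist_force': array([-0.0456,  0.2519, -3.3165]), 'gripper_width': np.float64(0.0213)}
```

View pics/w7.png

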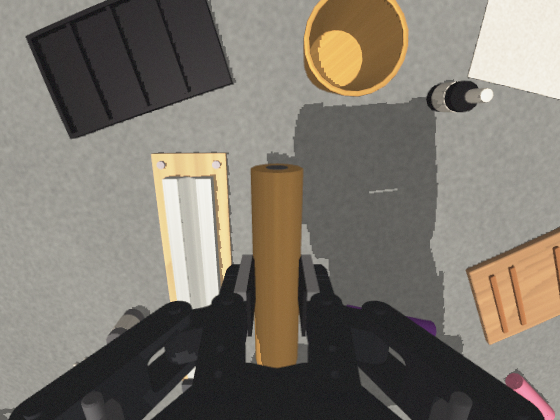

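The jig is visible now: the board's end is at (152..227,154) and the groove runs from about (188,178) to (197,300). I'll enlarge that.

```bash
python3 - <<'E'
from h import *
s,c=load("w7");crop(c,145,145,95,165,3.6,"pics/w7c.png");crop(c,145,145,100,80,7,"pics/w7d.png")
E
```

```text
(no output)
```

View pics/w7c.png

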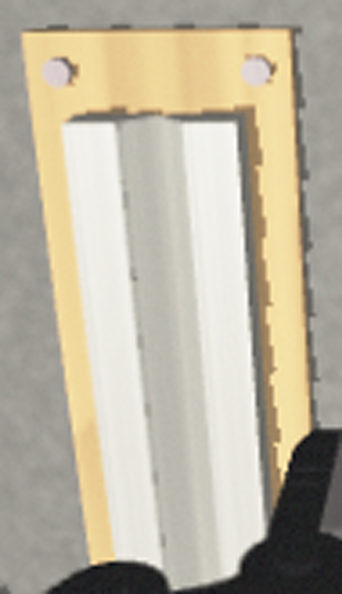

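View pics/w7d.png

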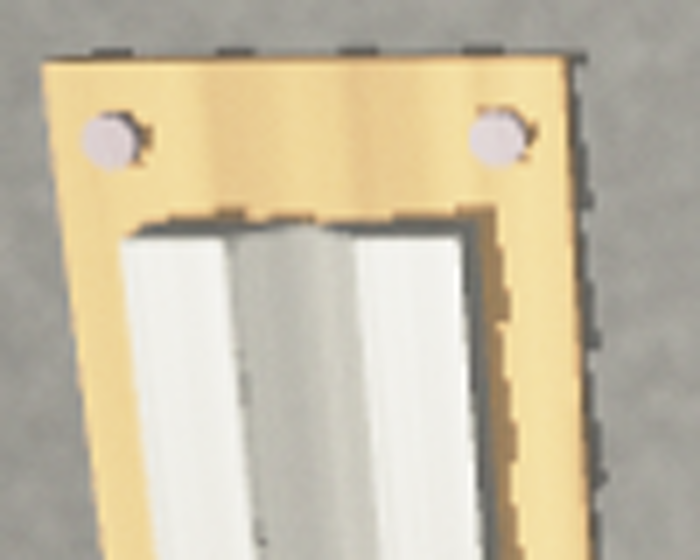

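```bash
python3 - <<'E'
from fit import *
np.set_printoptions(precision=4,suppress=True)
s,c=load("w7")
W=lambda p:np.array(p)/3.6+[145,145]
for n,l in dict(bl=[(62,123),(110,540)],gl=[(117,123),(160,540)],gr=[(183,123),(216,540)],br=[(238,123),(267,530)]).items():
    p=pix(c,W(l),.0195,s);d=p[0]-p[1];print(n,p[:,:2].ravel(),np.degrees(np.arctan2(d[1],d[0])))
V=lambda p:np.array(p)/7+[145,145]
p=pix(c,V([(120,238),(228,238),(355,238),(462,237)]),.0195,s);print("end",p[:,:2].ravel(),p[:,:2].mean(0))
p=pix(c,V([(43,62),(570,57)]),.006,s);print("board",p[:,:2].ravel(),p[:,:2].mean(0))
# tube held
T=np.eye(4);
h=.1685+.005
pts=[(251,180),(252,230),(301,180),(299,230),(276,164)]
print(*fit(c,s,pts,[.66,.045,-.09],h))
R=cv2.Rodrigues(s["orientation"])[0];print(R)
E
```

```text
bl [0.6854 0.1549 0.5543 0.1679] -5.65632925416502
gl [0.6839 0.1398 0.5531 0.1522] -5.414348530683475
gr [0.6822 0.1219 0.5517 0.1348] -5.664264545525207
br [0.6808 0.107  0.5539 0.1184] -5.175565805118956
end [0.6855 0.155  0.6841 0.1397 0.6824 0.1219 0.6811 0.107 ] [0.6833 0.1309]
board [0.7094 0.1664 0.7027 0.0909] [0.706  0.1287]
[ 0.6592  0.0459 -0.1012] [1.4051 1.4037 1.3866 1.4233 0.0146]
[[ 0.9958 -0.0915 -0.0003]
 [-0.0915 -0.9958 -0.    ]
 [-0.0003  0.0001 -1.    ]]
```

```bash
python3 - <<'E'
from fit import *
np.set_printoptions(precision=4,suppress=True)
W=lambda p:np.array(p)/2.7+[190,150]
for n,z0 in(("w4",.017),("w5",.0287)):
    s,c=load(n)
    pts=W([(166,80),(169,180),(173,270),(304,80),(300,180),(296,270),(235,40 if n=="w4" else 39)])
    for dz in(0,.005,.009): 
        x,f=fit(c,s,pts,[.508,-.218,.368],z0+dz);print(n,dz,x,f)
s,c=load("w7");crop(c,235,155,85,120,6,"pics/w7t.png")
E
```

```text
w4 0 [ 0.5066 -0.2181  0.3644] [-0.0513  0.1052  0.7273 -0.1076  0.2221  0.6669  0.0016]
w4 0.005 [ 0.5074 -0.2178  0.3644] [0.8889 1.0008 1.5828 0.8293 1.118  1.5259 0.0143]
w4 0.009 [ 0.5081 -0.2175  0.3645] [1.6947 1.7658 2.3111 1.6277 1.8838 2.2622 0.0272]
w5 0 [ 0.5068 -0.2182  0.3643] [-0.0935  0.0655  0.6899 -0.15    0.1825  0.6297  0.001 ]
w5 0.005 [ 0.5077 -0.2179  0.3643] [0.8433 0.958  1.5426 0.7839 1.0754 1.4859 0.0136]
w5 0.009 [ 0.5083 -0.2176  0.3643] [1.6432 1.7206 2.2716 1.5827 1.8383 2.2164 0.0261]
```

View pics/w7t.png

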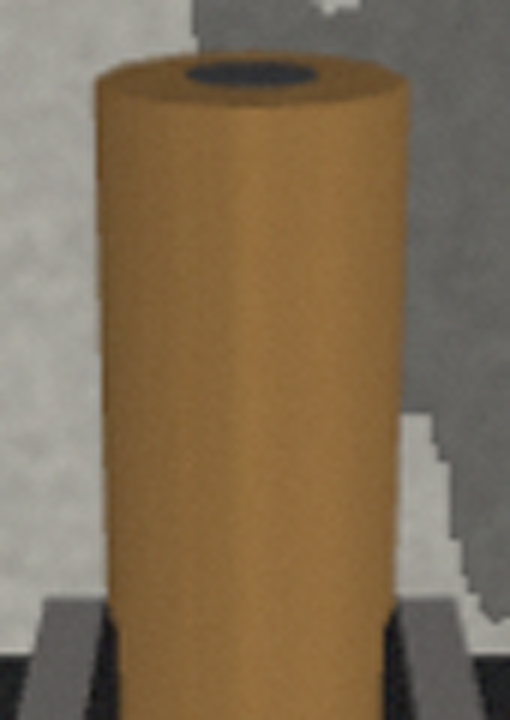

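The measured block width is 48.0 mm, as specified, and the groove yaw is about -5.3°, which matches the tool's -5.25°. I'll move over jig x≈-45, at (0.599, 0.139), and descend partway.

Request:
servo_tool --rows '[{"x": -0.02,"y": 0.03,"z": 0,"wx": 0,"wy": 0,"wz": 0,"gripper": 0.01},{"x": -0.04,"y": 0.062,"z": 0,"wx": 0,"wy": 0,"wz": 0,"gripper": 0.01},{"x": -0.061,"y": 0.094,"z": 0,"wx": 0,"wy": 0,"wz": 0,"gripper": 0.01},{"x": -0.061,"y": 0.094,"z": -0.04,"wx": 0,"wy": 0,"wz": 0,"gripper": 0.01},{"x": -0.061,"y": 0.094,"z": -0.08,"wx": 0,"wy": 0,"wz": 0,"gripper": 0.01},{"x": -0.061,"y": 0.094,"z": -0.11,"wx": 0,"wy": 0,"wz": 0,"gripper": 0.01},{"x": -0.061,"y": 0.094,"z": -0.124,"wx": 0,"wy": 0,"wz": 0,"gripper": 0.01},{"x": -0.061,"y": 0.094,"z": -0.124,"wx": 0,"wy": 0,"wz": 0,"gripper": 0.01}]'

```text
t: 6.55
tcp_pos: [0.5986, 0.1419, 0.0429]
orientation: [3.138, -0.137, -0.004]
wrist_force: [-0.4, 0.3, -2.5]
gripper_width: 0.0216
```

```bash
python3 snap.py w8 wrist; python3 snap.py s8 scene; python3 - <<'E'
from h import *
s,c=load("s8");crop(c,290,190,160,150,4,"pics/s8c.png")
E
```

```text
{'t': np.float64(6.55), 'tcp_pos': array([0.5986, 0.1419, 0.0429]), 'orientation': array([ 3.1381, -0.1373, -0.0044]), 'wrist_force': array([-0.4207,  0.275 , -2.45  ]), 'gripper_width': np.float64(0.0216)}
{'t': np.float64(6.6), 'tcp_pos': array([0.5994, 0.1419, 0.0445]), 'orientation': array([ 3.1384e+00, -1.3750e-01, -8.0000e-04]), 'wrist_force': array([-0.2725, -0.0846, -2.5136]), 'gripper_width': np.float64(0.0215)}
```

View pics/s8c.png

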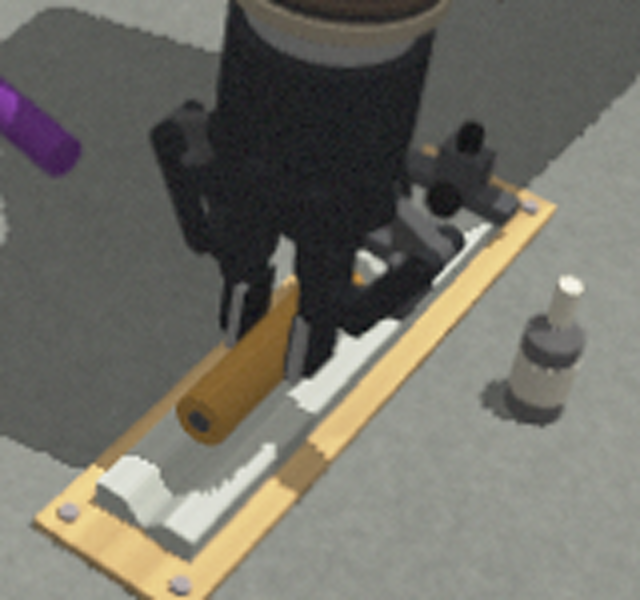

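View pics/w8.png

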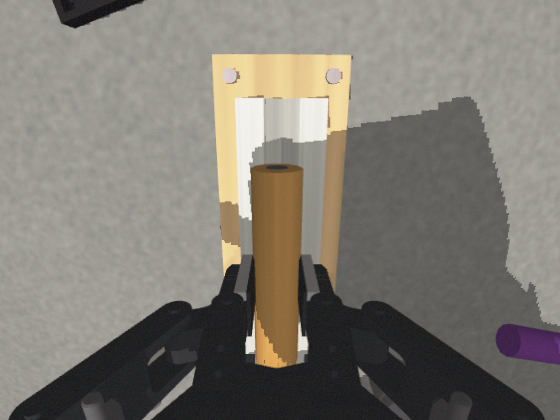

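Over the groove, the tube's axis is at column 277 and the groove centre at 282, so the tube is about 2.7 mm too far in +y. The readout agrees. I'll correct that and lower with force watch.

Request:
servo_tool --rows '[{"x": 0,"y": -0.0027,"z": -0.004,"wx": 0,"wy": 0,"wz": -0.3,"gripper": 0.01},{"x": 0,"y": -0.0027,"z": -0.01,"wx": 0,"wy": 0,"wz": -0.3,"gripper": 0.01},{"x": 0,"y": -0.0027,"z": -0.014,"wx": 0,"wy": 0,"wz": -0.3,"gripper": 0.01},{"x": 0,"y": -0.0027,"z": -0.016,"wx": 0,"wy": 0,"wz": -0.3,"gripper": 0.01},{"x": 0,"y": -0.0027,"z": -0.016,"wx": 0,"wy": 0,"wz": -0.3,"gripper": 0.01},{"x": 0,"y": -0.0027,"z": -0.016,"wx": 0,"wy": 0,"wz": -0.3,"gripper": 0.01}]'

```text
t: 7.25
tcp_pos: [0.5995, 0.1388, 0.0284]
orientation: [3.138, -0.146, 0.0]
wrist_force: [0.2, 1.0, -3.4]
gripper_width: 0.0211
```

```bash
python3 snap.py w9 wrist; python3 - <<'E'
from h import *
s,c=load("w9");crop(c,200,50,160,320,1.85,"pics/w9c.png")
E
```

```text
{'t': np.float64(7.25), 'tcp_pos': array([0.5995, 0.1388, 0.0284]), 'orientation': array([ 3.1381, -0.1464,  0.    ]), 'wrist_force': array([ 0.2221,  1.0361, -3.4231]), 'gripper_width': np.float64(0.0211)}
```

View pics/w9c.png

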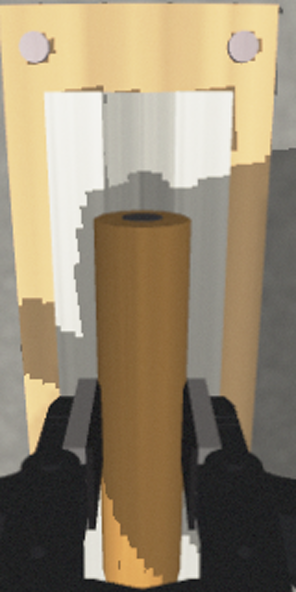

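The tube's axis is at column 142 in the crop and the groove centre at 141, so it is well aligned. I'll lower in small steps.

Request:
servo_tool --rows '[{"x": 0,"y": 0,"z": -0.0015,"wx": 0,"wy": 0,"wz": 0,"gripper": 0.01},{"x": 0,"y": 0,"z": -0.003,"wx": 0,"wy": 0,"wz": 0,"gripper": 0.01},{"x": 0,"y": 0,"z": -0.0045,"wx": 0,"wy": 0,"wz": 0,"gripper": 0.01},{"x": 0,"y": 0,"z": -0.0055,"wx": 0,"wy": 0,"wz": 0,"gripper": 0.01},{"x": 0,"y": 0,"z": -0.0055,"wx": 0,"wy": 0,"wz": 0,"gripper": 0.01}]'

```text
t: 7.8
tcp_pos: [0.5994, 0.1389, 0.0227]
orientation: [3.138, -0.146, -0.0]
wrist_force: [0.4, 0.9, -3.0]
gripper_width: 0.0213
```

Request:
servo_tool --rows '[{"x": 0,"y": 0,"z": -0.0005,"wx": 0,"wy": 0,"wz": 0,"gripper": 0.01},{"x": 0,"y": 0,"z": -0.001,"wx": 0,"wy": 0,"wz": 0,"gripper": 0.01},{"x": 0,"y": 0,"z": -0.001,"wx": 0,"wy": 0,"wz": 0,"gripper": 0.01}]'

```text
t: 8.1
tcp_pos: [0.5997, 0.1391, 0.0223]
orientation: [-3.138, 0.146, -0.001]
wrist_force: [-1.9, 3.9, 4.3]
gripper_width: 0.0212
```

Contact came at TCP z≈0.0223, as expected for a seated tube. I'll release it.

Request:
servo_tool --rows '[{"x": 0,"y": 0,"z": 0.0005,"wx": 0,"wy": 0,"wz": 0,"gripper": 0.024},{"x": 0,"y": 0,"z": 0.0005,"wx": 0,"wy": 0,"wz": 0,"gripper": 0.03},{"x": 0,"y": 0,"z": 0.001,"wx": 0,"wy": 0,"wz": 0,"gripper": 0.04},{"x": 0,"y": 0,"z": 0.001,"wx": 0,"wy": 0,"wz": 0,"gripper": 0.045},{"x": 0,"y": 0,"z": 0.001,"wx": 0,"wy": 0,"wz": 0,"gripper": 0.045}]'

```text
t: 8.6
tcp_pos: [0.5994, 0.1387, 0.0228]
orientation: [3.138, -0.146, -0.0]
wrist_force: [0.2, 0.7, 0.3]
gripper_width: 0.045
```

Request:
servo_tool --rows '[{"x": 0,"y": 0,"z": 0.02,"wx": 0,"wy": 0,"wz": 0,"gripper": 0.045},{"x": 0,"y": 0,"z": 0.05,"wx": 0,"wy": 0,"wz": 0,"gripper": 0.045},{"x": 0.02,"y": -0.002,"z": 0.07,"wx": 0,"wy": 0,"wz": 0,"gripper": 0.045},{"x": 0.05,"y": -0.005,"z": 0.07,"wx": 0,"wy": 0,"wz": 0,"gripper": 0.045},{"x": 0.08,"y": -0.0074,"z": 0.07,"wx": 0,"wy": 0,"wz": 0,"gripper": 0.0},{"x": 0.08,"y": -0.0074,"z": 0.07,"wx": 0,"wy": 0,"wz": 0,"gripper": 0.0},{"x": 0.08,"y": -0.0074,"z": 0.07,"wx": 0,"wy": 0,"wz": 0,"gripper": 0.0},{"x": 0.08,"y": -0.0074,"z": 0.07,"wx": 0,"wy": 0,"wz": 0,"gripper": 0.0}]'

```text
t: 9.4
tcp_pos: [0.6785, 0.1315, 0.0925]
orientation: [3.138, -0.146, -0.002]
wrist_force: [-0.1, 0.2, -0.5]
gripper_width: 0.0001
```

```bash
python3 snap.py w10 wrist;  python3 snap.py s10 scene; python3 snap.py d10 side; python3 - <<'E'
from h import *
s,c=load("s10");crop(c,290,190,160,150,4,"pics/s10c.png")
s,c=load("d10");crop(c,185,125,140,75,5.5,"pics/d10c.png")
E
```

```text
{'t': np.float64(9.4), 'tcp_pos': array([0.6785, 0.1315, 0.0925]), 'orientation': array([ 3.1379e+00, -1.4620e-01, -1.9000e-03]), 'wrist_force': array([-0.1264,  0.1682, -0.5052]), 'gripper_width': np.float64(0.0001)}
{'t': np.float64(9.45), 'tcp_pos': array([0.6786, 0.1315, 0.0927]), 'orientation': array([ 3.138e+00, -1.460e-01, -1.400e-03]), 'wrist_force': array([-0.0401,  0.6739, -0.5453]), 'gripper_width': np.float64(-0.0001)}
{'t': np.float64(9.5), 'tcp_pos': array([0.6787, 0.1316, 0.0928]), 'orientation': array([ 3.138e+00, -1.459e-01, -9.000e-04]), 'wrist_force': array([-0.6901, -0.5385,  0.2549]), 'gripper_width': np.float64(-0.0004)}
```

View pics/w10.png

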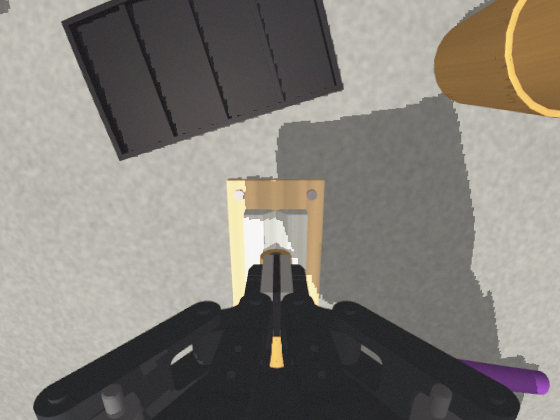

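View pics/s10c.png

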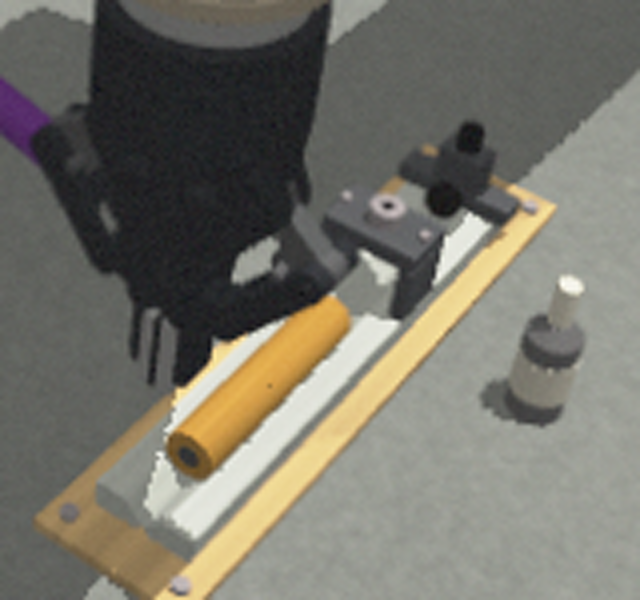

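View pics/d10c.png

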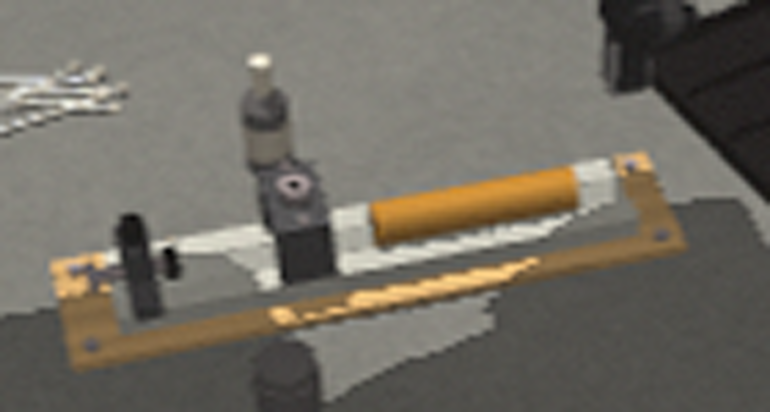

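The tube lies in the groove, with its tail about 14 mm ahead of the closed fingers. I'll estimate the pad's face from the images, then lower behind the tail.

```bash
python3 - <<'E'
from fit import *
np.set_printoptions(precision=4,suppress=True)
s,c=load("d10");u=np.array([-.9957,.0924]);o=np.array([.6837,.1313])+.13*u
J=lambda P:np.c_[(P[:,:2]-o)@u,(P[:,:2]-o)@np.array([-u[1],u[0]])]
D=lambda p:np.array(p)/5.5+[185,125]
print("pad face, shaft/block",J(pix(c,D([(180,264),(162,268),(150,268)]),.027)))
print("bush",J(pix(c,D([(294,184)]),.066)))
x,f=fit(c,s,D([(375,205),(470,185),(560,168),(378,243),(480,222),(578,200),(580,180)]),[.599,.139,-.09],.027)
print(x,f,J(np.array([[*x]])),"ends jig x",J(np.array([[*x]]))[0,0]+np.array([-.055,.055]))
s,c=load("s10");S=lambda p:np.array(p)/4+[290,190]
x,f=fit(c,s,S([(172,435),(250,360),(310,300),(205,478),(280,405),(345,330),(180,465),(190,475)]),[.599,.139,-.09],.027)
print(x,f,J(np.array([[*x]])))
E
```

```text
pad face, shaft/block [[0.1131 0.0032]
 [0.1225 0.0037]
 [0.1285 0.0021]]
bush [[0.0499 0.0006]]
[ 0.5997  0.138  -0.0673] [ 0.3943  0.311   0.5788  0.3131  1.0176  0.5613 -0.2247] [[-0.0457  0.0011]] ends jig x [-0.1007  0.0093]
[ 0.5958  0.1405 -0.0746] [-0.0728  0.7332  0.9283  0.3065  0.2655  1.1412  0.0295 -0.2692] [[-0.0416 -0.0011]]
```

Request:
servo_tool --rows '[{"x": 0,"y": 0,"z": -0.03,"wx": 0,"wy": 0,"wz": 0,"gripper": 0.0},{"x": 0,"y": 0,"z": -0.055,"wx": 0,"wy": 0,"wz": 0,"gripper": 0.0},{"x": 0,"y": 0,"z": -0.0655,"wx": 0,"wy": 0,"wz": 0,"gripper": 0.0},{"x": 0,"y": 0,"z": -0.0695,"wx": 0,"wy": 0,"wz": 0,"gripper": 0.0},{"x": 0,"y": 0,"z": -0.0695,"wx": 0,"wy": 0,"wz": 0,"gripper": 0.0}]'

```text
t: 10.05
tcp_pos: [0.6795, 0.1315, 0.0236]
orientation: [3.138, -0.146, 0.0]
wrist_force: [0.4, 0.6, 1.1]
gripper_width: 0.0002
```

The pad's face appears to be near jig x≈0.11, so about 100 mm of travel is expected. I'll approach the tail and start pushing.

Request:
servo_tool --rows '[{"x": -0.004,"y": 0.0004,"z": 0,"wx": 0,"wy": 0,"wz": 0,"gripper": 0.0},{"x": -0.008,"y": 0.0007,"z": 0,"wx": 0,"wy": 0,"wz": 0,"gripper": 0.0},{"x": -0.012,"y": 0.0011,"z": 0,"wx": 0,"wy": 0,"wz": 0,"gripper": 0.0},{"x": -0.015,"y": 0.0014,"z": 0,"wx": 0,"wy": 0,"wz": 0,"gripper": 0.0},{"x": -0.018,"y": 0.0017,"z": 0,"wx": 0,"wy": 0,"wz": 0,"gripper": 0.0},{"x": -0.021,"y": 0.0019,"z": 0,"wx": 0,"wy": 0,"wz": 0,"gripper": 0.0},{"x": -0.024,"y": 0.0022,"z": 0,"wx": 0,"wy": 0,"wz": 0,"gripper": 0.0}]'

```text
t: 10.75
tcp_pos: [0.6557, 0.1336, 0.0237]
orientation: [-3.138, 0.146, -0.002]
wrist_force: [3.3, -0.1, 2.6]
gripper_width: -0.0002
```

```bash
python3 snap.py s11 scene; python3 - <<'E'
from h import *
s,c=load("s11");crop(c,290,190,160,150,4,"pics/s11c.png")
E
```

```text
{'t': np.float64(10.75), 'tcp_pos': array([0.6557, 0.1336, 0.0237]), 'orientation': array([-3.1381e+00,  1.4640e-01, -2.2000e-03]), 'wrist_force': array([ 3.3233, -0.0894,  2.5799]), 'gripper_width': np.float64(-0.0002)}
```

View pics/s11c.png

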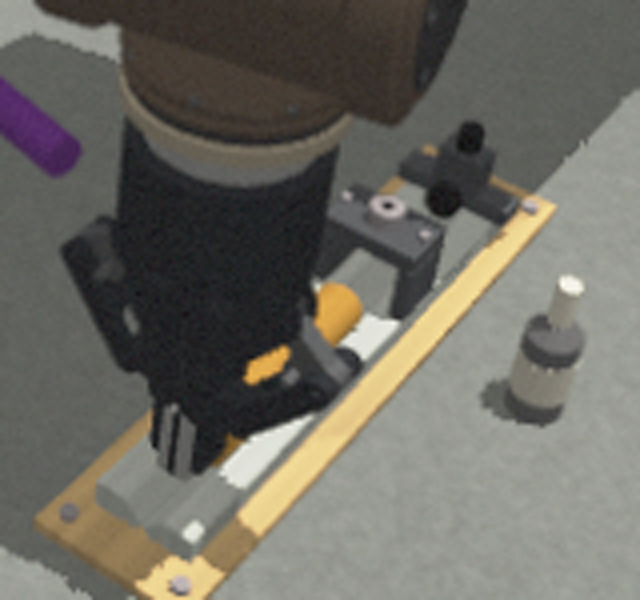

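The closed fingers push the tail and the tube is advancing toward the bridge, with about 3.3 N of sliding resistance. I'll continue.

Request:
servo_tool --rows '[{"x": -0.004,"y": 0.0004,"z": 0,"wx": 0,"wy": 0,"wz": 0,"gripper": 0.0},{"x": -0.008,"y": 0.0007,"z": 0,"wx": 0,"wy": 0,"wz": 0,"gripper": 0.0},{"x": -0.012,"y": 0.0011,"z": 0,"wx": 0,"wy": 0,"wz": 0,"gripper": 0.0},{"x": -0.016,"y": 0.0015,"z": 0,"wx": 0,"wy": 0,"wz": 0,"gripper": 0.0},{"x": -0.02,"y": 0.0018,"z": 0,"wx": 0,"wy": 0,"wz": 0,"gripper": 0.0},{"x": -0.024,"y": 0.0022,"z": 0,"wx": 0,"wy": 0,"wz": 0,"gripper": 0.0},{"x": -0.028,"y": 0.0026,"z": 0,"wx": 0,"wy": 0,"wz": 0,"gripper": 0.0},{"x": -0.03,"y": 0.0028,"z": 0,"wx": 0,"wy": 0,"wz": 0,"gripper": 0.0}]'

```text
t: 11.6
tcp_pos: [0.6249, 0.1364, 0.0233]
orientation: [3.138, -0.146, -0.001]
wrist_force: [2.2, -0.3, 1.6]
gripper_width: 0.0003
```

```bash
python3 snap.py s12 scene; python3 snap.py d12 side; python3 - <<'E'
from h import *
s,c=load("s12");crop(c,290,190,160,150,4,"pics/s12c.png")
s,c=load("d12");crop(c,185,125,140,75,5.5,"pics/d12c.png")
E
```

```text
{'t': np.float64(11.6), 'tcp_pos': array([0.6249, 0.1364, 0.0233]), 'orientation': array([ 3.138e+00, -1.462e-01, -7.000e-04]), 'wrist_force': array([ 2.1687, -0.35  ,  1.6301]), 'gripper_width': np.float64(0.0003)}
{'t': np.float64(11.65), 'tcp_pos': array([0.6247, 0.1364, 0.0233]), 'orientation': array([ 3.138e+00, -1.463e-01, -1.100e-03]), 'wrist_force': array([1.4029, 0.2893, 0.3863]), 'gripper_width': np.float64(-0.0)}
```

View pics/s12c.png

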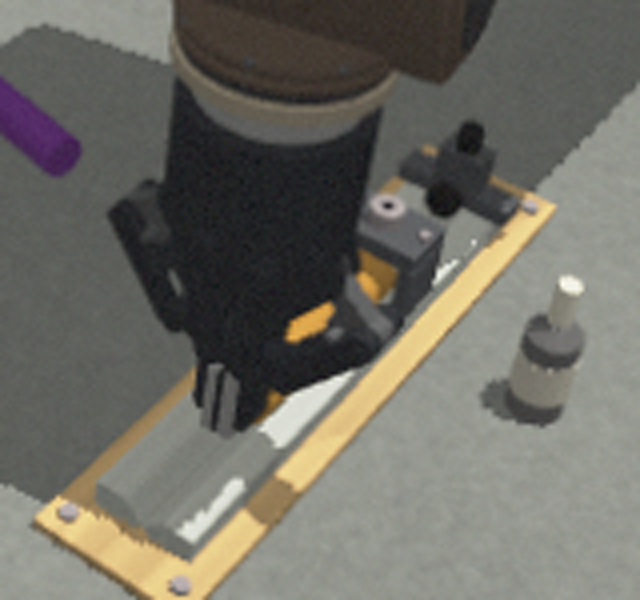

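View pics/d12c.png

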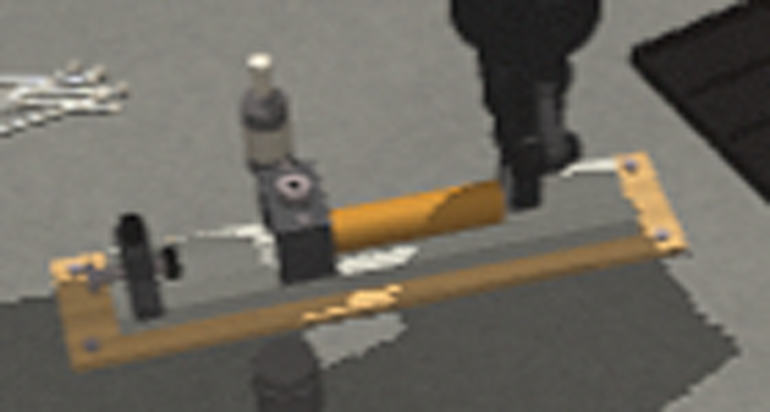

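The tube is entering under the bridge, with its head near jig x≈+0.05 and the tail clear. The pad can't be nearer than 0.085, so I'll advance 28 mm and then feel for it.

Request:
servo_tool --rows '[{"x": -0.004,"y": 0.0004,"z": 0,"wx": 0,"wy": 0,"wz": 0,"gripper": 0.0},{"x": -0.008,"y": 0.0007,"z": 0,"wx": 0,"wy": 0,"wz": 0,"gripper": 0.0},{"x": -0.012,"y": 0.0011,"z": 0,"wx": 0,"wy": 0,"wz": 0,"gripper": 0.0},{"x": -0.016,"y": 0.0015,"z": 0,"wx": 0,"wy": 0,"wz": 0,"gripper": 0.0},{"x": -0.02,"y": 0.0018,"z": 0,"wx": 0,"wy": 0,"wz": 0,"gripper": 0.0},{"x": -0.024,"y": 0.0022,"z": 0,"wx": 0,"wy": 0,"wz": 0,"gripper": 0.0},{"x": -0.027,"y": 0.0025,"z": 0,"wx": 0,"wy": 0,"wz": 0,"gripper": 0.0},{"x": -0.028,"y": 0.0026,"z": 0,"wx": 0,"wy": 0,"wz": 0,"gripper": 0.0}]'

```text
t: 12.5
tcp_pos: [0.597, 0.1391, 0.0233]
orientation: [3.138, -0.146, -0.0]
wrist_force: [1.6, -0.7, -1.0]
gripper_width: -0.0003
```

```bash
python3 snap.py d13 side; python3 - <<'E'
from h import *
s,c=load("d13");crop(c,185,125,140,75,5.5,"pics/d13c.png")
E
```

```text
{'t': np.float64(12.5), 'tcp_pos': array([0.597 , 0.1391, 0.0233]), 'orientation': array([ 3.1381e+00, -1.4620e-01, -5.0000e-04]), 'wrist_force': array([ 1.6286, -0.6898, -0.978 ]), 'gripper_width': np.float64(-0.0003)}
```

View pics/d13c.png

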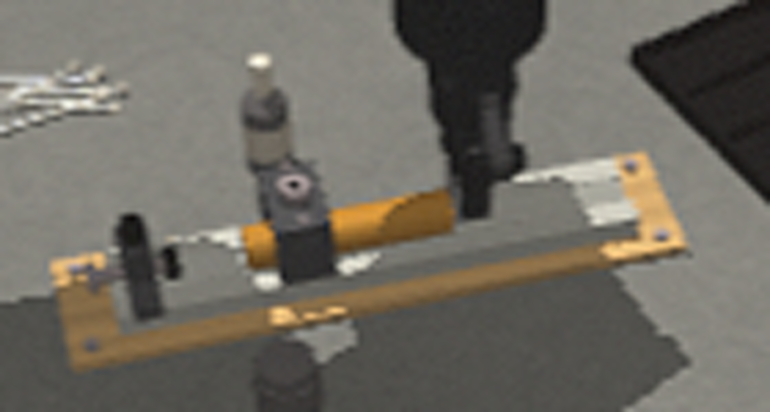

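The head has emerged past the bridge at crop x 245 and the pad's face is at 180. At 0.54 mm/px that leaves about 35 mm. I'll advance 22 mm.

Request:
servo_tool --rows '[{"x": -0.003,"y": 0.0003,"z": 0,"wx": 0,"wy": 0,"wz": 0,"gripper": 0.0},{"x": -0.006,"y": 0.0006,"z": 0,"wx": 0,"wy": 0,"wz": 0,"gripper": 0.0},{"x": -0.009,"y": 0.0008,"z": 0,"wx": 0,"wy": 0,"wz": 0,"gripper": 0.0},{"x": -0.012,"y": 0.0011,"z": 0,"wx": 0,"wy": 0,"wz": 0,"gripper": 0.0},{"x": -0.015,"y": 0.0014,"z": 0,"wx": 0,"wy": 0,"wz": 0,"gripper": 0.0},{"x": -0.018,"y": 0.0017,"z": 0,"wx": 0,"wy": 0,"wz": 0,"gripper": 0.0},{"x": -0.02,"y": 0.0018,"z": 0,"wx": 0,"wy": 0,"wz": 0,"gripper": 0.0},{"x": -0.022,"y": 0.002,"z": 0,"wx": 0,"wy": 0,"wz": 0,"gripper": 0.0}]'

```text
t: 13.35
tcp_pos: [0.5753, 0.1411, 0.0233]
orientation: [3.138, -0.146, 0.0]
wrist_force: [1.8, 0.6, 0.6]
gripper_width: -0.0
```

```bash
python3 snap.py d14 side; python3 - <<'E'
from h import *
s,c=load("d14");crop(c,185,125,140,75,5.5,"pics/d14c.png")
E
```

```text
{'t': np.float64(13.35), 'tcp_pos': array([0.5753, 0.1411, 0.0233]), 'orientation': array([ 3.1381e+00, -1.4640e-01,  1.0000e-04]), 'wrist_force': array([1.7637, 0.5935, 0.6268]), 'gripper_width': np.float64(-0.0)}
```

View pics/d14c.png

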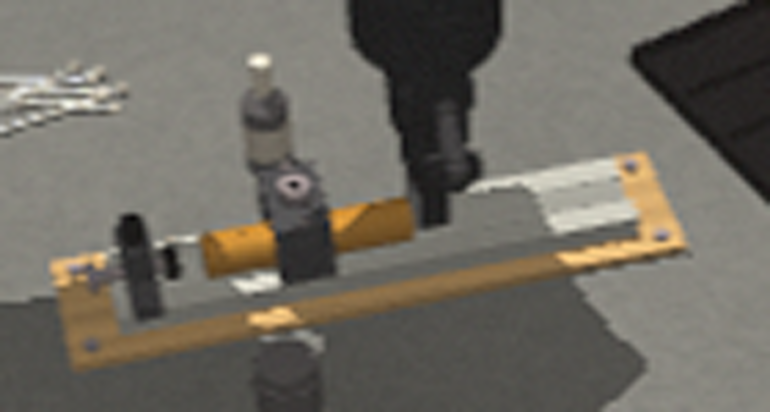

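About 12 mm remain (tube head 203, pad 180). I'll advance slowly in 1 mm rows.

Request:
servo_tool --rows '[{"x": -0.001,"y": 0.0001,"z": 0,"wx": 0,"wy": 0,"wz": 0,"gripper": 0.0},{"x": -0.002,"y": 0.0002,"z": 0,"wx": 0,"wy": 0,"wz": 0,"gripper": 0.0},{"x": -0.003,"y": 0.0003,"z": 0,"wx": 0,"wy": 0,"wz": 0,"gripper": 0.0},{"x": -0.004,"y": 0.0004,"z": 0,"wx": 0,"wy": 0,"wz": 0,"gripper": 0.0},{"x": -0.005,"y": 0.0005,"z": 0,"wx": 0,"wy": 0,"wz": 0,"gripper": 0.0},{"x": -0.006,"y": 0.0006,"z": 0,"wx": 0,"wy": 0,"wz": 0,"gripper": 0.0}]'

```text
t: 14.0
tcp_pos: [0.5694, 0.1416, 0.0233]
orientation: [3.138, -0.146, 0.0]
wrist_force: [1.8, -0.5, -0.1]
gripper_width: 0.0
```

Request:
servo_tool --rows '[{"x": -0.0007,"y": 0.0001,"z": 0,"wx": 0,"wy": 0,"wz": 0,"gripper": 0.0},{"x": -0.0015,"y": 0.0001,"z": 0,"wx": 0,"wy": 0,"wz": 0,"gripper": 0.0}]'

```text
t: 14.2
tcp_pos: [0.5679, 0.1417, 0.0233]
orientation: [3.138, -0.146, 0.0]
wrist_force: [2.2, 0.0, -0.0]
gripper_width: -0.0001
```

```bash
python3 snap.py d15 side; python3 - <<'E'
from h import *
s,c=load("d15");crop(c,185,150,80,50,9,"pics/d15c.png")
E
```

```text
{'t': np.float64(14.2), 'tcp_pos': array([0.5679, 0.1417, 0.0233]), 'orientation': array([ 3.1381e+00, -1.4640e-01,  1.0000e-04]), 'wrist_force': array([ 2.1555,  0.0379, -0.0188]), 'gripper_width': np.float64(-0.0001)}
```

View pics/d15c.png

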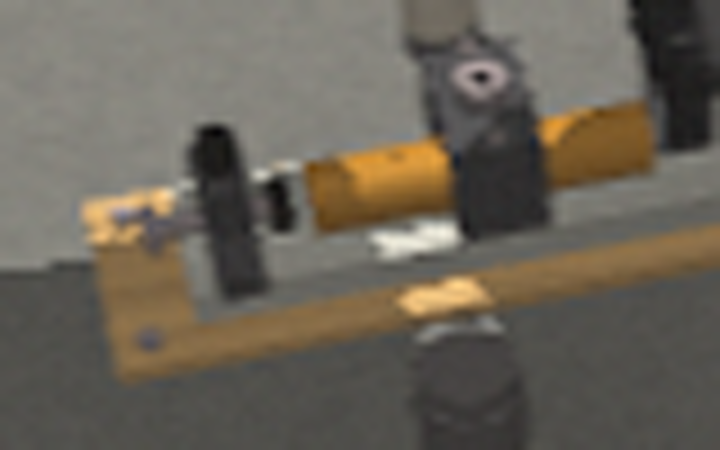

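About 4–5 mm remain, and the baseline resistance is about 2 N. I'll feel forward in 0.5 mm rows.

Request:
servo_tool --rows '[{"x": -0.0005,"y": 0,"z": 0,"wx": 0,"wy": 0,"wz": 0,"gripper": 0.0},{"x": -0.001,"y": 0.0001,"z": 0,"wx": 0,"wy": 0,"wz": 0,"gripper": 0.0},{"x": -0.0015,"y": 0.0001,"z": 0,"wx": 0,"wy": 0,"wz": 0,"gripper": 0.0},{"x": -0.002,"y": 0.0002,"z": 0,"wx": 0,"wy": 0,"wz": 0,"gripper": 0.0}]'

```text
t: 14.65
tcp_pos: [0.5659, 0.1419, 0.0233]
orientation: [3.138, -0.146, 0.0]
wrist_force: [1.5, -0.3, -0.3]
gripper_width: -0.0
```

Request:
servo_tool --rows '[{"x": -0.0005,"y": 0,"z": 0,"wx": 0,"wy": 0,"wz": 0,"gripper": 0.0}]'

```text
t: 14.75
tcp_pos: [0.5654, 0.1419, 0.0233]
orientation: [3.138, -0.146, 0.0]
wrist_force: [2.7, -0.2, -0.1]
gripper_width: -0.0002
```

Request:
servo_tool --rows '[{"x": -0.0005,"y": 0.0001,"z": 0,"wx": 0,"wy": 0,"wz": 0,"gripper": 0.0}]'

```text
t: 14.85
tcp_pos: [0.5649, 0.142, 0.0233]
orientation: [3.138, -0.146, 0.0]
wrist_force: [1.7, -0.1, 0.4]
gripper_width: 0.0001
```

Request:
servo_tool --rows '[{"x": -0.0005,"y": 0,"z": 0,"wx": 0,"wy": 0,"wz": 0,"gripper": 0.0}]'

```text
t: 14.95
tcp_pos: [0.5644, 0.142, 0.0233]
orientation: [3.138, -0.146, 0.0]
wrist_force: [2.4, 0.7, 1.0]
gripper_width: 0.0001
```

Request:
servo_tool --rows '[{"x": -0.0005,"y": 0.0001,"z": 0,"wx": 0,"wy": 0,"wz": 0,"gripper": 0.0}]'

```text
t: 15.05
tcp_pos: [0.5639, 0.1421, 0.0233]
orientation: [3.138, -0.146, -0.0]
wrist_force: [1.5, -0.7, 0.4]
gripper_width: -0.0003
```

```bash
python3 snap.py d16 side; python3 - <<'E'
from h import *
s,c=load("d16");crop(c,185,150,80,50,9,"pics/d16c.png")
E
```

```text
{'t': np.float64(15.05), 'tcp_pos': array([0.5639, 0.1421, 0.0233]), 'orientation': array([ 3.1381e+00, -1.4630e-01, -1.0000e-04]), 'wrist_force': array([ 1.4833, -0.6695,  0.3565]), 'gripper_width': np.float64(-0.0003)}
```

View pics/d16c.png

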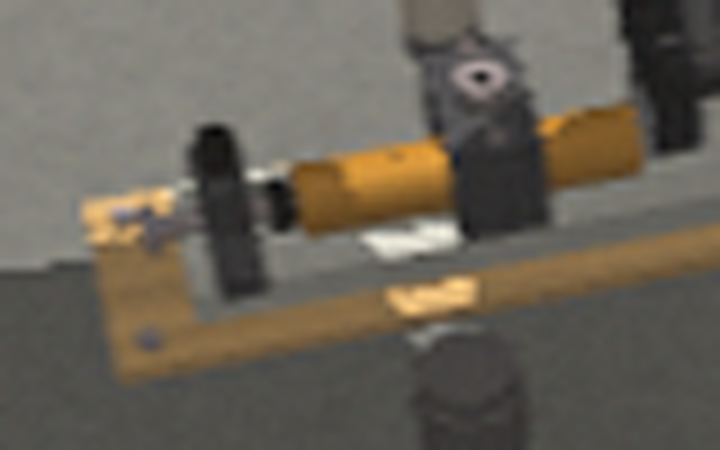

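The tube's head is now visually at the pad. I'll continue in 0.4 mm single steps.

Request:
servo_tool --rows '[{"x": -0.0004,"y": 0,"z": 0,"wx": 0,"wy": 0,"wz": 0,"gripper": 0.0}]'

```text
t: 15.2
tcp_pos: [0.5635, 0.1421, 0.0233]
orientation: [3.138, -0.147, -0.0]
wrist_force: [1.7, -0.4, 0.2]
gripper_width: 0.0001
```

Request:
servo_tool --rows '[{"x": -0.0004,"y": 0.0001,"z": 0,"wx": 0,"wy": 0,"wz": 0,"gripper": 0.0}]'

```text
t: 15.3
tcp_pos: [0.5631, 0.1422, 0.0233]
orientation: [3.138, -0.146, 0.0]
wrist_force: [1.8, -1.2, 0.4]
gripper_width: 0.0001
```

Request:
servo_tool --rows '[{"x": -0.0004,"y": 0,"z": 0,"wx": 0,"wy": 0,"wz": 0,"gripper": 0.0}]'

```text
t: 15.4
tcp_pos: [0.5627, 0.1422, 0.0233]
orientation: [3.138, -0.146, -0.0]
wrist_force: [2.3, -0.5, 0.5]
gripper_width: -0.0001
```

Request:
servo_tool --rows '[{"x": -0.0004,"y": 0.0001,"z": 0,"wx": 0,"wy": 0,"wz": 0,"gripper": 0.0}]'

```text
t: 15.5
tcp_pos: [0.5624, 0.1423, 0.0234]
orientation: [3.138, -0.146, 0.0]
wrist_force: [3.5, -1.5, -0.0]
gripper_width: 0.0002
```

Force is rising, to 3.5 N.

Request:
servo_tool --rows '[{"x": -0.0003,"y": 0,"z": 0,"wx": 0,"wy": 0,"wz": 0,"gripper": 0.0}]'

```text
t: 15.6
tcp_pos: [0.5622, 0.1423, 0.0234]
orientation: [3.138, -0.146, 0.001]
wrist_force: [3.4, -0.9, -0.9]
gripper_width: -0.0
```

Request:
servo_tool --rows '[{"x": -0.0003,"y": 0,"z": 0,"wx": 0,"wy": 0,"wz": 0,"gripper": 0.0}]'

```text
t: 15.7
tcp_pos: [0.5621, 0.1423, 0.0234]
orientation: [-3.138, 0.146, -0.001]
wrist_force: [4.6, -0.2, -0.7]
gripper_width: 0.0002
```

Request:
servo_tool --rows '[{"x": -0.0004,"y": 0,"z": 0,"wx": 0,"wy": 0,"wz": 0,"gripper": 0.0}]'

```text
t: 15.8
tcp_pos: [0.5618, 0.1423, 0.0234]
orientation: [-3.138, 0.146, -0.002]
wrist_force: [6.2, -1.4, -0.7]
gripper_width: -0.0001
```

Request:
servo_tool --rows '[{"x": -0.0003,"y": 0.0001,"z": 0,"wx": 0,"wy": 0,"wz": 0,"gripper": 0.0},{"x": -0.0003,"y": 0.0001,"z": 0,"wx": 0,"wy": 0,"wz": 0,"gripper": 0.0}]'

```text
t: 16.0
tcp_pos: [0.5617, 0.1424, 0.0235]
orientation: [-3.138, 0.146, -0.003]
wrist_force: [6.3, -0.7, -0.9]
gripper_width: 0.0002
```

Total force is about 6.3 N, so about 4.5 N on the pad after friction. I'll make one small increment and hold briefly.

Request:
servo_tool --rows '[{"x": -0.0003,"y": 0,"z": 0,"wx": 0,"wy": 0,"wz": 0,"gripper": 0.0},{"x": -0.0003,"y": 0,"z": 0,"wx": 0,"wy": 0,"wz": 0,"gripper": 0.0},{"x": -0.0003,"y": 0,"z": 0,"wx": 0,"wy": 0,"wz": 0,"gripper": 0.0}]'

```text
t: 16.3
tcp_pos: [0.5616, 0.1424, 0.0235]
orientation: [-3.138, 0.146, -0.003]
wrist_force: [5.5, -0.6, -1.3]
gripper_width: 0.0003
```

```bash
python3 snap.py d17 side; python3 snap.py s17 scene; python3 - <<'E'
from h import *
s,c=load("d17");crop(c,185,150,80,50,9,"pics/d17c.png")
E
```

```text
{'t': np.float64(16.3), 'tcp_pos': array([0.5616, 0.1424, 0.0235]), 'orientation': array([-3.138 ,  0.1464, -0.0032]), 'wrist_force': array([ 5.4724, -0.6074, -1.2769]), 'gripper_width': np.float64(0.0003)}
{'t': np.float64(16.35), 'tcp_pos': array([0.5616, 0.1424, 0.0235]), 'orientation': array([-3.1379,  0.1466, -0.0032]), 'wrist_force': array([ 6.6182, -0.3255, -1.3644]), 'gripper_width': np.float64(0.0002)}
```

View pics/d17c.png

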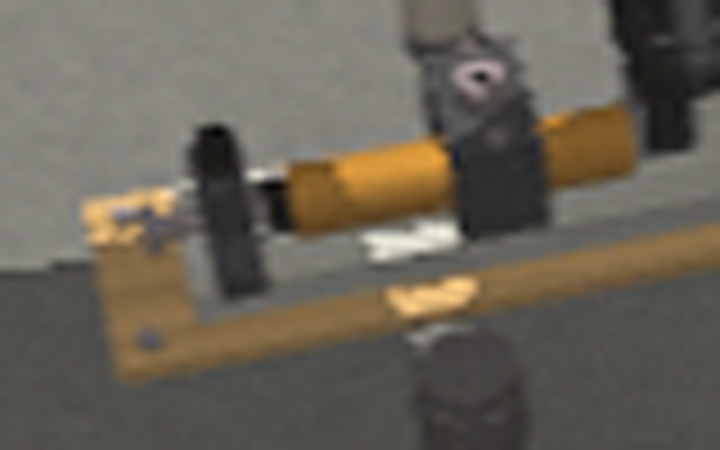

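The tube's head is pressed on the pad at crop (290,195), the stop is unchanged, and the tube looks level. I'll back off along the groove and lift away.

Request:
servo_tool --rows '[{"x": 0.001,"y": -0.0001,"z": 0,"wx": 0,"wy": 0,"wz": 0,"gripper": 0.0},{"x": 0.003,"y": -0.0003,"z": 0,"wx": 0,"wy": 0,"wz": 0,"gripper": 0.0},{"x": 0.01,"y": -0.0009,"z": 0,"wx": 0,"wy": 0,"wz": 0,"gripper": 0.0},{"x": 0.025,"y": -0.0023,"z": 0.001,"wx": 0,"wy": 0,"wz": 0,"gripper": 0.0},{"x": 0.04,"y": -0.0037,"z": 0.03,"wx": 0,"wy": 0,"wz": 0,"gripper": 0.0},{"x": 0.06,"y": -0.0055,"z": 0.07,"wx": 0,"wy": 0,"wz": 0,"gripper": 0.0},{"x": 0.1,"y": -0.009,"z": 0.1,"wx": 0,"wy": 0,"wz": 0,"gripper": 0.0},{"x": 0.1,"y": -0.009,"z": 0.1,"wx": 0,"wy": 0,"wz": 0,"gripper": 0.0}]'

```text
t: 17.2
tcp_pos: [0.6659, 0.1331, 0.128]
orientation: [-3.137, 0.148, -0.014]
wrist_force: [-0.5, -0.1, -0.7]
gripper_width: 0.0003
```

```bash
python3 snap.py d18 side; python3 snap.py s18 scene; python3 - <<'E'
from fit import *
s,c=load("d18");crop(c,185,140,140,60,5.5,"pics/d18c.png")
s,c=load("s18");crop(c,290,190,160,150,4,"pics/s18c.png")
E
```

```text
{'t': np.float64(17.2), 'tcp_pos': array([0.6659, 0.1331, 0.128 ]), 'orientation': array([-3.1369,  0.1475, -0.0143]), 'wrist_force': array([-0.5262, -0.0949, -0.6917]), 'gripper_width': np.float64(0.0003)}
{'t': np.float64(17.25), 'tcp_pos': array([0.6627, 0.1331, 0.1251]), 'orientation': array([-3.1376,  0.1474, -0.0056]), 'wrist_force': array([-1.8348, -0.0178, -1.168 ]), 'gripper_width': np.float64(-0.0)}
```

View pics/d18c.png

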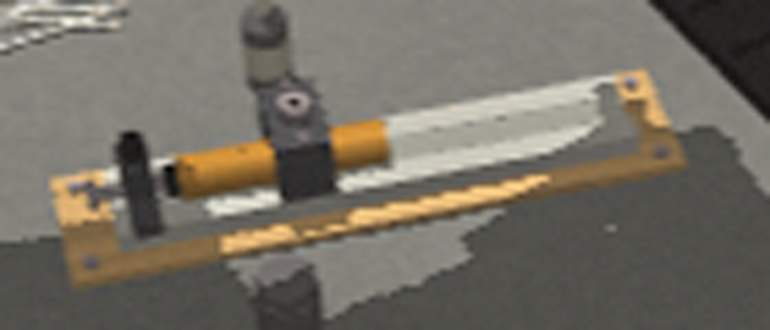

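View pics/s18c.png

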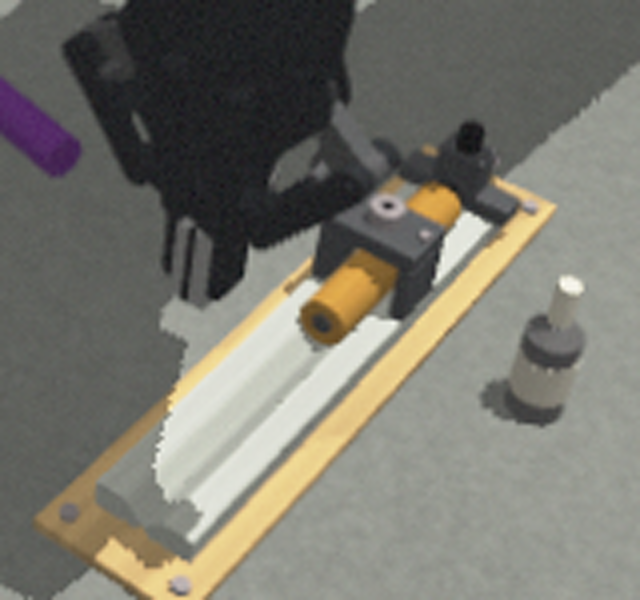

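View pics/s18.png

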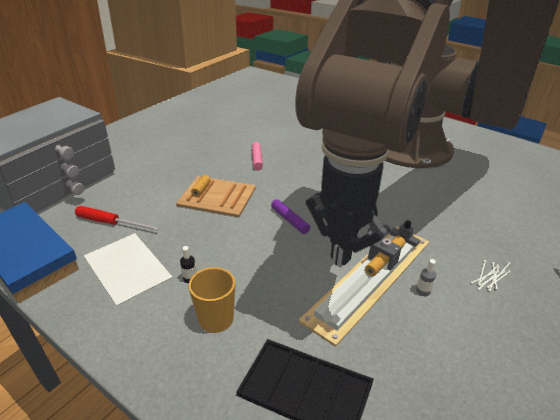

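The tube is at the pad, the stub and bystanders are where they were, and the gripper is clear. I'll let the arm settle and hand in.

Request:
servo_tool --rows '[{"x": 0,"y": 0,"z": 0,"wx": 0,"wy": 0,"wz": 0,"gripper": 0.0},{"x": 0,"y": 0,"z": 0,"wx": 0,"wy": 0,"wz": 0,"gripper": 0.0},{"x": 0,"y": 0,"z": 0,"wx": 0,"wy": 0,"wz": 0,"gripper": 0.0}]'

```text
t: 17.6
tcp_pos: [0.6599, 0.1335, 0.1225]
orientation: [3.138, -0.146, -0.003]
wrist_force: [-0.5, -0.8, 0.4]
gripper_width: -0.0
```

```bash
python3 -c "
from station import ctrl
print(ctrl.sign_off())"
```

```text
the job is handed in; nothing more can be done
None
```

I handed the job in at about 17.6 s with the longer tube lying in the groove, its end against the stop's rubber pad. No verdict is reported.

I picked the tube off the rest and laid it in the open part of the groove. I then let go and pushed it under the bridge with the closed fingers, in small steps, until the pad was felt. The total push settled at about 5.5 to 6.6 N. Sliding friction was about 2 N, so roughly 4 N was on the pad, and the highest reading I saw was 6.6 N. After that I backed the gripper off and lifted it clear.

**Last checks:** The final pictures show no visible gap at the pad, and the stop, the short tube and the other things look unmoved. The gripper is about 0.12 m up and touching nothing.

**Disagreements:**
- The gripper read 21.4 mm while holding the 24 mm tube, but it held without slipping.
- With the tube in the groove, the side and scene camera fits differed by about 4 mm along it and 2 mm across. They also read its angle 1 to 1.4° off the groove, so I relied on the wrist camera and on contact instead.
- The final gap at the pad was judged by eye and by force, not measured.

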